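# Change the cutting die on the bench press and give it two dry strokes

### The job

Change over the small bench press: take out the square cutting die, slide the round one in under the platen right up to the stop, then drop the clamp bolt's head into the wide left end of the T-slot, slide it along to the middle, behind the die, and give it a quarter turn so that it locks. Only when the die is locked, give the press two dry strokes: each time push the lever fully over away from you, hold it there for a second and let it spring back upright. Every other die, the square one included, goes right home into a bay of its own in the low wooden rack, grip outwards, and nothing else on the table is to be disturbed.

Things in the scene. Friction and masses are not known exactly. Their poses are not given: they have to be found in the camera images.
- press: bench cutter press, grey and aluminium, fixed on the table. Origin: on the table under the middle of the platen; x is the way a die goes in (away from the robot), y left, z up. Bed: x -180 to 118, y -90 to 100, its top 32 above the table; column behind. Valve box with the lever at its right (x -60 to 20, y -168 to -104, 50 high)
- guide_mouth (a point): middle of the flared mouth of the two steel die guides, on the bed's top, 75 in front of the platen's axis (press x = -75). The guides run from here to press x = +29, where the end stop is; they hold a die by its long edges: side walls 76 apart, above them lips 56 apart that begin 14 above the bed; top of the guides 21 above the bed
- platen_face (a point): middle of the underside of the white round platen (60 across), at rest 110 above the table. Its air cylinder and overhead arm (both reach 28 in front of its axis) begin 212 above the table
- die_home (a point): point on the top of the bed; a die that is fully home has its origin here and its x along the press's x. Its front edge then touches the end stop
- slot_entry (a point): middle of the wide left end of the T-slot (slot along press y, x = -132, y -90 to +92), on its floor, 8 above the table, 24 below the bed's top. Opening here 31 wide (press x) x 54 long: the bolt's head drops in, its long side along the slot. Elsewhere the opening is 20 wide between lips 10 thick, over a channel 60 wide x 14 high
- slot_lock (a point): point on the floor of the T-slot in the middle of the bed, 86 behind die_home (the shank then stands 4 behind the die): here the bolt belongs, its head turned across the slot under the lips
- lever (a joint): hand lever of the press's air valve, rad, -0.5 to 0.5: 0 upright, positive tilted away from the robot (along press x), which lowers the platen (0.5 = 50 mm, ending 6 mm clear of a cutting outline). A spring (1.5 N m/rad, about 9 N at the knob when fully over) brings it and the platen back as soon as it is let go
- lever_knob (a point): middle of the lever's black knob (29 thick, 34 high), 80 above the pivot. The pivot is 52 above the table and its axis is the press's y. Below the knob the lever is a rod 9 thick
- clamp_bolt: loose T-bolt, standing upright: flat steel head 46 long (x) x 24 wide (y) x 11 high at the bottom, shank 14 thick, and at the top a black bar handle 60 long (x, parallel to the head) x 14 thick (y), from 68 to 94 above the underside. Origin: centre of the head's underside; z up along the shank. 0.13 to 0.21 kg
- die_square: cutting die: plywood plate 150 (x) x 72 (y) x 10 with a raised steel outline 12 high (a square of 44) centred at x = +46 and an upright wooden grip 28 long (x) x 12 thick (y) centred at x = -58, its top 38 above the underside. Origin: centre of the underside; +x end goes in first; z up. 0.1 to 0.2 kg. At the start in the press, home within 4 mm, not clamped
- die_round: cutting die: plywood plate 150 (x) x 72 (y) x 10 with a raised steel outline 12 high (a circle 49 across) centred at x = +46 and an upright wooden grip 28 long (x) x 12 thick (y) centred at x = -58, its top 38 above the underside. Origin: centre of the underside; +x end goes in first; z up. 0.1 to 0.2 kg. On the table at the start
- die_hexagon: cutting die: plywood plate 150 (x) x 72 (y) x 10 with a raised steel outline 12 high (a regular hexagon 52 across corners) centred at x = +46 and an upright wooden grip 28 long (x) x 12 thick (y) centred at x = -58, its top 38 above the underside. Origin: centre of the underside; +x end goes in first; z up. 0.1 to 0.2 kg. On the table at the start, or absent
- die_oval: cutting die: plywood plate 150 (x) x 72 (y) x 10 with a raised steel outline 12 high (an oval 52 x 31) centred at x = +46 and an upright wooden grip 28 long (x) x 12 thick (y) centred at x = -58, its top 38 above the underside. Origin: centre of the underside; +x end goes in first; z up. 0.1 to 0.2 kg. On the table at the start, or absent
- rack: low wooden rack fixed on the table, 282 wide, 116 deep, 50 high: three bays side by side, open in front, under two cross straps. Origin: on the table under the middle of the front face; x into the bays, y left. Bays 78 wide, 36 high, 106 deep, floor 6 above the table with a sloping sill in front, middles at y = +90, 0, -90. A die goes in cutting outline first; its grip stays outside
- bay_left (a point): a die pushed fully home in the left bay has its origin here (floor of the bay, 30 behind the front face), its x along the rack's x
- bay_mid (a point): the same for the middle bay
- bay_right (a point): the same for the right bay
- wash_bottle: white wash bottle with a bent spout, 264 high, standing behind the work; leave it alone. Origin at its foot
- slip_bottle: white squeeze bottle with a red nozzle, 181 high, standing behind the work, to the right; leave it alone. Origin at its foot
- wood_rib: flat wooden rib, 103 x 56, lying at the left; leave it alone

How it is judged:
By the outcome, as a careful person would: the job done as asked, in the order asked, and still so for the second after the job is handed in, with the robot touching nothing.
Of die_hexagon, die_oval only 1 to 2 are there at a start; the rules pass over those that are not, and their reading is None.
At some moment in a run one of die_round, die_hexagon, die_oval may be knocked a few centimetres aside while the robot is not near it.
It also fails if it takes over 210 s, if anything falls off the work surface, if the arm or the gripper's body presses on something with over 40 N, if the wrist force passes 120 N, or if a joint passes its speed limit or range.

### The arm

A 7-joint arm with a two-finger parallel gripper is mounted at the origin on a cart in front of the work surface, level with it; the furniture and walls round the work are solid. World frame = base frame: x ahead of the robot, y to its left, z up, the work surface at z = 0. Lengths are in m, angles in rad, forces in N, time in s.
With the tool pointing down it reaches from about 0.35 to 0.9 m from the base axis. Payload 7.2 kg.
Tool frame: the origin (TCP) lies midway between the tips of the shut fingers; the grasp point (between the pads) lies 19 mm behind it; z points along the fingers, y is the line along which they close (so a half turn about z gives the same grasp; the last joint's range is limited). The gripper opens to 85 mm and grips with 20 to 120 N. Pads are 22 mm wide; open, the fingers measure 114 mm over their backs; the gripper's body (76 mm by 85 mm) begins 54 mm behind the grasp point. The pads swing forward as they close: fully open they stand 13 mm farther back than shut.
Start: joints at [1.12, 0.411, -0.013, 1.596, 0.006, 1.134, -0.082], TCP at [0.233, -0.58, 0.231] pointing down, gripper open.
Joint ranges: [-2.95, 2.95], [-0.29, 1.99], [-1.47, 1.44], [0.14, 2.54], [-1.03, 4.17], [0.13, 1.85], [-2.86, 2.86]. Speed limits (rad/s): [2.39, 2.39, 3.01, 3.01, 3.14, 3.14, 3.14].

### API

Orientations are given as a 3x3 rotation matrix whose columns are the frame's x, y, z axes.
In Python, from workcell import manip, snapshot, camera_info, job gives the robot as it stands. The module is installed in compiled form; this text tells all that it offers.
- The arm moves only by the tool drive_tool, never from a script. Its argument "rows" is text: rows parted by semicolons, each of 4 numbers parted by spaces: the shift along the tool's x, y, z in m, then the turn about the tool's z in rad. In form: tx ty tz yaw; .... A call has 1 to 5 rows; each row is the pose to reach, as a shift and turn from the pose commanded when the call began, along the tool's axes at that moment; what a row does not reach only later rows make up. A row lasts 1/10 s, in which the tool goes at most 50 mm and 8.59 degrees, less where a joint would pass 70% of its speed; a pose out of reach is approached as far as the arm can. A call with a gripper value outside its range is refused whole. "claw" is the closure, from -1 (fully open) to 1 (shut), set as the call begins (left out, the last holds). The fingers move at their own pace and stop on an object; "force" is the grip in N (left out, the last holds). Time passes only in rows, so rows that repeat a pose let the fingers close. It gives the time, the measured TCP pose, the force, the opening and the grip force at its end, in the units of the state.
- manip.get_obs(): the state, without advancing time (a new reading comes with each control period).
- snapshot(name): name is "side" or "top" or "wrist"; returns (picture, depth): 480x640x3 uint8, red, green, blue; 480x640 float32, m along the optical axis (not along the pixel's ray), 0 where there is no reading.
- camera_info(name): a dict with "mtx" (3x3 intrinsics, pixels), "distortion" ([k1, k2, p1, p2, k3] as OpenCV has them; the pictures are not rectified), "rvec" (rotation vector, rad) and "tvec" (3), from world to camera coordinates, as OpenCV has them; the wrist camera has in their place "tool_from_camera" (4x4, takes a point from camera to tool coordinates, whose origin is the TCP and whose axes are the flange's). Camera axes: x right, y down, z forward; pixel columns grow to the right and rows downward; lengths in m; the calibration is good to about 2 mm. A picture is of the moment at which its call begins: read the wrist's pose just before it. camera_info takes no time and is no camera call.
- job.finish_job(): hands the job in; it is judged then, once.
The state is a dict: "time_s": time; "joint_pos": joint angles; "joint_vel": joint speeds; "tau": joint torques, N m; "position": TCP position; "ee_rot": TCP orientation; "wrist_force": force on the tool from outside, world axes, zero at the start; "torque": the same for the moment, N m; "gripper_width": finger opening in m; "finger_force": force on a finger pad.
Only numpy, scipy, OpenCV 4.12 (cv2) and the standard library are available. Lean on these libraries where they do the work, as an engineer would, in place of code of your own. Each camera call takes 0.05 s, during which the arm holds its last target. There are 200 camera calls.

## Working session

There is one attempt and no reset: what is moved stays moved. The work goes in short steps, Python scripts to look and compute and a tool call to move; the robot and the scene stay as the last step left them, time stands still between calls to the robot, and variables do not carry over. Pictures are saved under pics/ and viewed, at most 14 in all, crops included, and the job is handed in when it is done.

Besides the shell and the picture viewer there is one more tool, called after ">>>" by a JSON object that holds its "fn" and its "kwargs", one argument or row to a line. drive_tool: Moves the arm, as the interface text tells. Its arguments: {"type":"object","properties":{"rows":{"type":"string"},"claw":{"type":"number"},"force":{"type":"number"}},"required":["rows"]}

```bash
mkdir -p pics; ls; cat > h.py <<'E'
import numpy as np, cv2
from workcell import manip, snapshot, camera_info, job
def cam(n):
    c=camera_info(n);K=np.array(c["mtx"],float);D=np.array(c["distortion"],float)
    if n=="wrist":
        o=manip.get_obs();T=np.eye(4);T[:3,:3]=np.array(o["ee_rot"]);T[:3,3]=o["position"]
        M=T@np.array(c["tool_from_camera"]);return K,D,M[:3,:3],M[:3,3]
    R=cv2.Rodrigues(np.array(c["rvec"],float))[0];return K,D,R.T,-R.T@np.array(c["tvec"],float).ravel()
def plane(C,px,z):
    K,D,R,t=C;u=cv2.undistortPoints(np.array(px,float).reshape(-1,1,2),K,D).reshape(-1,2)
    d=np.c_[u,np.ones(len(u))]@R.T
    return t+d*((z-t[2])/d[:,2])[:,None]
def proj(C,P):
    K,D,R,t=C;return cv2.projectPoints(np.array(P,float).reshape(-1,1,3),cv2.Rodrigues(R.T)[0],-R.T@t,K,D)[0].reshape(-1,2)
def cloud(C,dep):
    K,D,R,t=C;v,u=np.mgrid[:480,:640]
    n=cv2.undistortPoints(np.c_[u.ravel(),v.ravel()].astype(float).reshape(-1,1,2),K,D).reshape(-1,2)
    return ((np.c_[n,np.ones(len(n))]*dep.reshape(-1,1))@R.T+t).reshape(480,640,3)
def shot(n,f=None):
    C=cam(n);p,d=snapshot(n)
    if f:cv2.imwrite("pics/"+f,cv2.cvtColor(p,cv2.COLOR_RGB2BGR))
    return C,p,d
def st():
    o=manip.get_obs();print("t",round(o["time_s"],2),"p",np.round(o["position"],4),"R",np.round(o["ee_rot"],3).tolist(),"w",round(o["gripper_width"],4),"F",np.round(o["wrist_force"],1),"ff",o["finger_force"]);return o
E
python3 - <<'E'
from h import *
st()
for n in("top","side"):
    C,p,d=shot(n,n+"0.png");np.savez(n+"0.npz",p=p,d=d);print(n,C[3],C[2].round(2).tolist(),(d>0).mean())
print(camera_info("wrist")["tool_from_camera"])
E
```

```text
pics
t 0.0 p [ 0.2332 -0.5793  0.2304] R [[0.928, 0.374, -0.001], [0.374, -0.928, 0.002], [-0.0, -0.002, -1.0]] w 0.0854 F [ 0.2 -0.   0.1] ff 0.0
top [0.35221934 0.0454989  1.38952835] [[-0.02, -0.98, 0.18], [-1.0, 0.02, 0.01], [-0.02, -0.17, -0.98]] 0.9961002604166667
side [ 1.49982484 -0.53366174  1.27529309] [[0.56, 0.6, -0.57], [0.83, -0.41, 0.37], [-0.01, -0.68, -0.73]] 0.9804850260416667
[[ 9.88192121e-04 -9.62819989e-01 -2.70141985e-01  6.82695329e-02]
 [ 9.99999162e-01  7.25603827e-04  1.07190086e-03  8.41157388e-04]
 [-8.36031512e-04 -2.70142818e-01  9.62819900e-01 -1.43500947e-01]
 [ 0.00000000e+00  0.00000000e+00  0.00000000e+00  1.00000000e+00]]
```

View pics/top0.png

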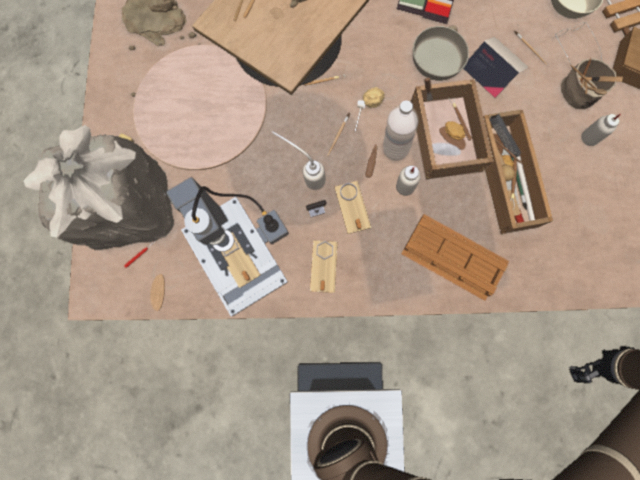

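View pics/side0.png

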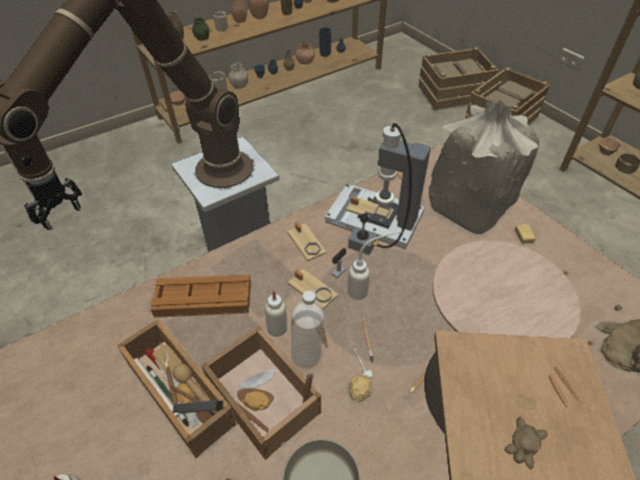

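```bash
python3 - <<'E'
from h import *
p=cv2.imread("pics/top0.png")
cv2.imwrite("pics/topc.png",cv2.resize(p[150:320,165:380],None,fx=3.5,fy=3.5,interpolation=cv2.INTER_CUBIC))
C=cam("top")
d=np.load("top0.npz")["d"];X=cloud(C,d)
for n,(u,v) in dict(bolt=(316,208),d1=(353,207),d2=(323,265),rackc=(455,257),press=(260,280),lever=(270,222),plat=(228,240),table=(380,280)).items(): print(n,X[v,u].round(3))
E
```

```text
bolt [0.667 0.071 0.08 ]
d1 [ 0.685 -0.039  0.007]
d2 [0.511 0.055 0.014]
rackc [ 0.527 -0.336  0.005]
press [0.472 0.241 0.006]
lever [0.617 0.195 0.141]
plat [0.571 0.311 0.132]
table [ 0.465 -0.112 -0.004]
```

View pics/topc.png

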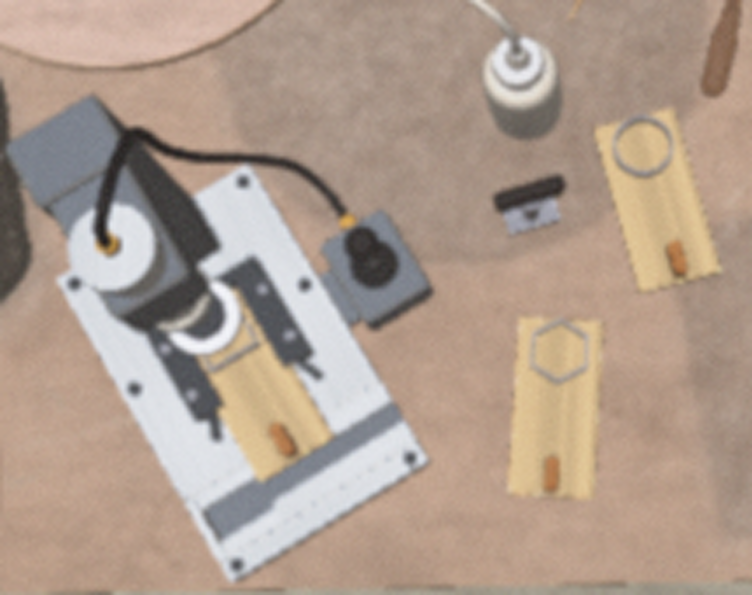

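```bash
cat >> h.py <<'E'
def fit(model,world):
    "2D rigid fit -> x,y,yaw deg, rms mm"
    m=np.array(model,float);w=np.array(world,float)[:,:2];mc,wc=m.mean(0),w.mean(0)
    H=(m-mc).T@(w-wc);a=np.arctan2(H[0,1]-H[1,0],H[0,0]+H[1,1]);R=np.array([[np.cos(a),-np.sin(a)],[np.sin(a),np.cos(a)]])
    t=wc-R@mc;return np.r_[t,np.degrees(a)],np.sqrt(((m@R.T+t-w)**2).sum(1).mean())*1e3
def at(pose,x,y):
    a=np.radians(pose[2]);return np.array([pose[0]+x*np.cos(a)-y*np.sin(a),pose[1]+x*np.sin(a)+y*np.cos(a)])
def plan(x,y,z,yaw,frm=None):
    "shift in tool axes from current (or frm=(p,R)) to target; yaw = world heading (deg) of tool x"
    o=manip.get_obs();R=np.array(o["ee_rot"]);p=np.array(o["position"])
    if frm: p,R=frm
    d=R.T@(np.array([x,y,z])-p);dy=(np.radians(yaw)-np.arctan2(R[1,0],R[0,0])+np.pi)%(2*np.pi)-np.pi
    print("tx ty tz yaw",d.round(4),round(-dy,3))
E
python3 - <<'E'
from h import *
C=cam("top")
f=lambda c,z:plane(C,np.array(c)/3.5+[165-.36,150-.36],z)
m=lambda *a:np.array(a)/1e3
print("press",fit(m((-180,100),(-180,-90),(118,-90)),f([(230,580),(428,460),(245,168)],.032)))
pl=m((75,36),(75,-36),(-75,-36),(-75,36))
print("round",fit(pl,f([(597,128),(675,110),(720,270),(640,291)],.010)))
print("hex",fit(pl,f([(518,318),(603,320),(592,498),(508,493)],.010)))
print("sq rear",f([(330,438),(262,480)],.042))
print("bolt handle ends top",f([(497,200),(563,183)],.094), "head front",f([(513,233),(555,220)],.0))
print("rack", plane(C,[(420,216),(508,262),(491,299),(403,249)],.05))
E
```

```text
press (array([ 0.57246379,  0.32987641, 31.09314546]), np.float64(2.8430229480975053))
round (array([ 0.68591048, -0.03744712, 12.95043437]), np.float64(1.9936050690548819))
hex (array([ 0.50939309,  0.05426252, -4.44309365]), np.float64(1.213718594860671))
sq rear [[0.4837943  0.23907712 0.042     ]
 [0.4504804  0.29494486 0.042     ]]
bolt handle ends top [[0.66784224 0.09702108 0.094     ]
 [0.68062866 0.04358079 0.094     ]] head front [[0.66123753 0.08743576 0.        ]
 [0.67182705 0.05106966 0.        ]]
rack [[ 0.64341604 -0.22984726  0.05      ]
 [ 0.50275748 -0.47713348  0.05      ]
 [ 0.39867853 -0.41911222  0.05      ]
 [ 0.54785255 -0.1753706   0.05      ]]
```

>>> {"fn": "drive_tool", "kwargs": {
  "rows": "0 0 0 0"
}}

```text
time_s: 0.2
position: [0.2333, -0.5795, 0.2308]
ee_rot: [[0.928, 0.374, -0.0], [0.374, -0.928, 0.001], [-0.0, -0.001, -1.0]]
wrist_force: [-0.2, -0.2, -0.1]
gripper_width: 0.0857
finger_force: 0.0
```

>>> {"fn": "drive_tool", "kwargs": {
  "rows": "0.157 -0.098 -0.03 0;0.157 -0.098 -0.03 0;0.157 -0.098 -0.03 0;0.157 -0.098 -0.03 0;0.157 -0.098 -0.03 0"
}}

```text
time_s: 0.7
position: [0.3471, -0.4254, 0.2624]
ee_rot: [[0.924, 0.381, 0.003], [0.381, -0.924, 0.001], [0.003, 0.0, -1.0]]
wrist_force: [0.7, 0.1, -0.7]
gripper_width: 0.0855
finger_force: 0.0
```

>>> {"fn": "drive_tool", "kwargs": {
  "rows": "0.157 -0.098 -0.03 0;0.157 -0.098 -0.03 0;0.157 -0.098 -0.03 0;0.157 -0.098 -0.03 0;0.157 -0.098 -0.03 0"
}}

```text
time_s: 1.2
position: [0.4551, -0.2758, 0.2921]
ee_rot: [[0.925, 0.381, 0.003], [0.381, -0.925, 0.001], [0.003, -0.0, -1.0]]
wrist_force: [-0.0, -0.3, 0.8]
gripper_width: 0.0853
finger_force: 0.0
```

>>> {"fn": "drive_tool", "kwargs": {
  "rows": "0 0 0 -0.15;0 0 0 -0.3;0 0 0 -0.45;0 0 0 -0.6;0 0 0 -0.74"
}}

```text
time_s: 1.7
position: [0.4507, -0.282, 0.2909]
ee_rot: [[0.429, 0.903, -0.001], [0.903, -0.429, -0.0], [-0.0, -0.001, -1.0]]
wrist_force: [-0.4, 0.5, -0.4]
gripper_width: 0.0856
finger_force: 0.0
```

>>> {"fn": "drive_tool", "kwargs": {
  "rows": "0 0 0 -0.15;0 0 0 -0.3;0 0 0 -0.45;0 0 0 -0.6;0 0 0 -0.74"
}}

```text
time_s: 2.2
position: [0.4507, -0.282, 0.2909]
ee_rot: [[-0.292, 0.956, -0.001], [0.956, 0.292, -0.0], [0.0, -0.001, -1.0]]
wrist_force: [-0.7, -0.4, 0.1]
gripper_width: 0.0856
finger_force: 0.0
```

>>> {"fn": "drive_tool", "kwargs": {
  "rows": "0 0 0 -0.15;0 0 0 -0.3;0 0 0 -0.45;0 0 0 -0.6;0 0 0 -0.75"
}}

```text
time_s: 2.7
position: [0.4507, -0.282, 0.2909]
ee_rot: [[-0.866, 0.5, -0.001], [0.5, 0.866, -0.0], [0.001, -0.0, -1.0]]
wrist_force: [-0.6, -0.0, -0.4]
gripper_width: 0.0851
finger_force: 0.0
```

```bash
python3 - <<'E'
from h import *
o=st();print(np.round(o["joint_pos"],2))
C,p,d=shot("wrist","w1.png");np.savez("w1.npz",p=p,d=d,K=C[0],D=C[1],R=C[2],t=C[3]);print(C[0],C[3])
E
```

```text
t 2.7 p [ 0.4507 -0.282   0.2909] R [[-0.866, 0.5, -0.001], [0.5, 0.866, -0.0], [0.001, -0.0, -1.0]] w 0.0851 F [-0.6 -0.  -0.4] ff 0.0
[ 0.88  0.25 -0.5   1.71  0.12  1.21  1.4 ]
[[406.56588377   0.         317.33464579]
 [  0.         406.56588377 239.661283  ]
 [  0.           0.           1.        ]] [ 0.3917769  -0.24857446  0.43442244]
```

View pics/w1.png

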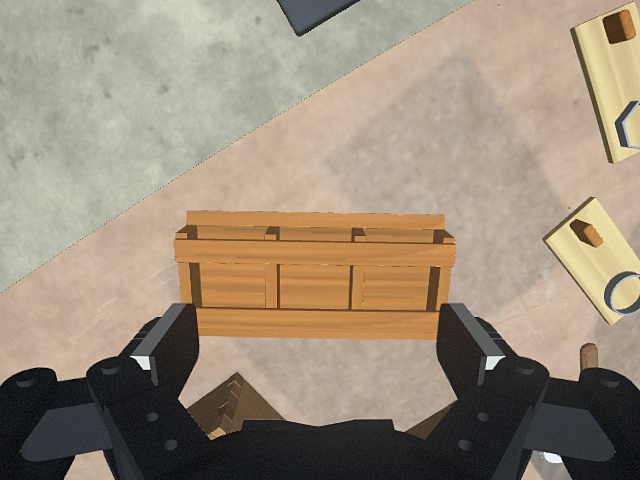

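```bash
python3 - <<'E'
from h import *
z=np.load("w1.npz");C=(z["K"],z["D"],z["R"],z["t"])
w=plane(C,[(175,239),(456,237),(443,338),(197,338)],.05);print(w.round(4))
m=np.array([(0,141),(0,-141),(116,-141),(116,141)])/1e3
# image left->? check both handedness
for s in(1,-1):
    mm=m*[1,s];P,r=fit(mm,w);print(P,r)
p=z["p"];e=cv2.resize(cv2.cvtColor(p,cv2.COLOR_RGB2BGR)[195:350,165:470],None,fx=2.6,fy=2.6,interpolation=cv2.INTER_CUBIC);cv2.imwrite("pics/w1c.png",e)
X=cloud(C,z["d"])
for u in(200,260,320,380,430):
  print(u,[(v,)+tuple((X[v,u]*1e3).round(0).astype(int)) for v in(214,222,226,232,240,250,260,270,300,312,325,335,341)])
E
```

```text
[[ 0.4138 -0.4248  0.05  ]
 [ 0.5511 -0.1825  0.05  ]
 [ 0.6464 -0.241   0.05  ]
 [ 0.5152 -0.4686  0.05  ]]
[  0.58174605  -0.35840899 149.79998103] 113.62423616655778
[  0.48109336  -0.3007514  -29.41134241] 7.701229661768171
200 [(214, np.int64(407), np.int64(-406), np.int64(3)), (222, np.int64(414), np.int64(-409), np.int64(7)), (226, np.int64(418), np.int64(-412), np.int64(7)), (232, np.int64(424), np.int64(-415), np.int64(8)), (240, np.int64(427), np.int64(-403), np.int64(51)), (250, np.int64(436), np.int64(-409), np.int64(50)), (260, np.int64(444), np.int64(-415), np.int64(51)), (270, np.int64(460), np.int64(-441), np.int64(6)), (300, np.int64(489), np.int64(-459), np.int64(13)), (312, np.int64(491), np.int64(-447), np.int64(51)), (325, np.int64(504), np.int64(-456), np.int64(52)), (335, np.int64(516), np.int64(-468), np.int64(43)), (341, np.int64(536), np.int64(-496), np.int64(0))]
260 [(214, np.int64(440), np.int64(-349), np.int64(4)), (222, np.int64(447), np.int64(-353), np.int64(6)), (226, np.int64(451), np.int64(-355), np.int64(6)), (232, np.int64(457), np.int64(-359), np
[... 1796 characters left out ...]
int64(-308), np.int64(0))]
430 [(214, np.int64(533), np.int64(-188), np.int64(0)), (222, np.int64(540), np.int64(-193), np.int64(4)), (226, np.int64(543), np.int64(-195), np.int64(8)), (232, np.int64(549), np.int64(-198), np.int64(8)), (240, np.int64(557), np.int64(-202), np.int64(7)), (250, np.int64(550), np.int64(-211), np.int64(49)), (260, np.int64(559), np.int64(-216), np.int64(51)), (270, np.int64(588), np.int64(-217), np.int64(9)), (300, np.int64(615), np.int64(-233), np.int64(20)), (312, np.int64(611), np.int64(-240), np.int64(51)), (325, np.int64(624), np.int64(-247), np.int64(52)), (335, np.int64(641), np.int64(-252), np.int64(42)), (341, np.int64(674), np.int64(-255), np.int64(1))]
```

View pics/w1c.png

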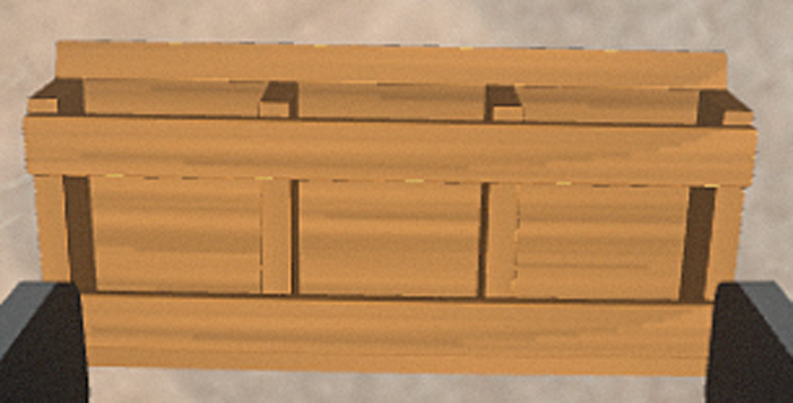

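```bash
python3 - <<'E'
from h import *
z=np.load("w1.npz");C=(z["K"],z["D"],z["R"],z["t"])
c=np.array([(30,98),(57,98.5),(262,100),(289,100.5),(493,105),(520,106),(727,110),(752,111)],float)
w=plane(C,c/2.6+[165-.3,195-.3],.042)
P,r=fit([(0,y/1e3) for y in(-141,-129,-51,-39,39,51,129,141)],w);print("rack",P.round(4),r)
print((np.linalg.norm(w[:,:2]-w[0,:2],axis=1)*1e3).round(1))
for n,y in(("L",.09),("M",0),("R",-.09)):
    print(n,"home",at(P,.03,y).round(4),"grip",at(P,-.028,y).round(4))
print("next view"); Pp=(.5725,.33,31.1); g=at(Pp,-.13,0);print(g);plan(*g,.29,211.1)
E
```

```text
rack [  0.4812  -0.3031 -31.0338] 0.9987184297249158
[  0.   10.6  90.4 100.8 179.2 189.6 270.3 280.2]
L home [ 0.5533 -0.2414] grip [ 0.5036 -0.2115]
M home [ 0.5069 -0.3185] grip [ 0.4572 -0.2886]
R home [ 0.4605 -0.3956] grip [ 0.4108 -0.3657]
next view
[0.46118528 0.26285067]
tx ty tz yaw [0.2592 0.4793 0.0008] -1.058
```

>>> {"fn": "drive_tool", "kwargs": {
  "rows": "0.087 0.16 0 0;0.087 0.16 0 0;0.087 0.16 0 0;0.087 0.16 0 0;0.087 0.16 0 0"
}}

```text
time_s: 3.25
position: [0.4572, -0.0946, 0.2917]
ee_rot: [[-0.865, 0.502, 0.001], [0.502, 0.865, 0.001], [-0.0, 0.001, -1.0]]
wrist_force: [-0.0, -0.2, 1.2]
gripper_width: 0.0852
finger_force: 0.0
```

>>> {"fn": "drive_tool", "kwargs": {
  "rows": "0.087 0.16 0 0;0.087 0.16 0 0;0.087 0.16 0 0;0.087 0.16 0 0;0.087 0.16 0 0"
}}

```text
time_s: 3.75
position: [0.4627, 0.0869, 0.2915]
ee_rot: [[-0.865, 0.502, 0.001], [0.502, 0.865, 0.002], [0.0, 0.002, -1.0]]
wrist_force: [1.2, -0.4, 0.8]
gripper_width: 0.0852
finger_force: 0.0
```

>>> {"fn": "drive_tool", "kwargs": {
  "rows": "0.087 0.16 0 0;0.087 0.16 0 0;0.087 0.16 0 0;0.087 0.16 0 0;0.087 0.16 0 0"
}}

```text
time_s: 4.25
position: [0.4682, 0.2685, 0.2908]
ee_rot: [[-0.865, 0.503, -0.001], [0.503, 0.865, 0.002], [0.002, 0.001, -1.0]]
wrist_force: [-0.2, 0.7, -0.1]
gripper_width: 0.0857
finger_force: 0.0
```

>>> {"fn": "drive_tool", "kwargs": {
  "rows": "0 0 0 -0.15;0 0 0 -0.3;0 0 0 -0.45;0 0 0 -0.53;0 0 0 -0.53"
}}

```text
time_s: 4.75
position: [0.4697, 0.2626, 0.2907]
ee_rot: [[-1.0, 0.003, -0.001], [0.003, 1.0, -0.001], [0.001, -0.001, -1.0]]
wrist_force: [-0.4, -0.2, -0.1]
gripper_width: 0.0852
finger_force: 0.0
```

>>> {"fn": "drive_tool", "kwargs": {
  "rows": "0 0 0 -0.15;0 0 0 -0.3;0 0 0 -0.45;0 0 0 -0.53;0 0 0 -0.53"
}}

```text
time_s: 5.25
position: [0.4691, 0.2637, 0.2908]
ee_rot: [[-0.864, -0.503, -0.001], [-0.503, 0.864, -0.001], [0.001, -0.0, -1.0]]
wrist_force: [0.1, -0.9, 0.6]
gripper_width: 0.0856
finger_force: 0.0
```

```bash
python3 - <<'E'
from h import *
o=st();print(np.round(o["joint_pos"],2))
C,p,d=shot("wrist","w2.png");np.savez("w2.npz",p=p,d=d,K=C[0],D=C[1],R=C[2],t=C[3])
E
```

```text
t 5.25 p [0.4691 0.2637 0.2908] R [[-0.864, -0.503, -0.001], [-0.503, 0.864, -0.001], [0.001, -0.0, -1.0]] w 0.0856 F [ 0.1 -0.9  0.6] ff 0.0
[ 0.21  0.4  -1.06  1.68  0.36  1.28  1.17]
```

View pics/w2.png

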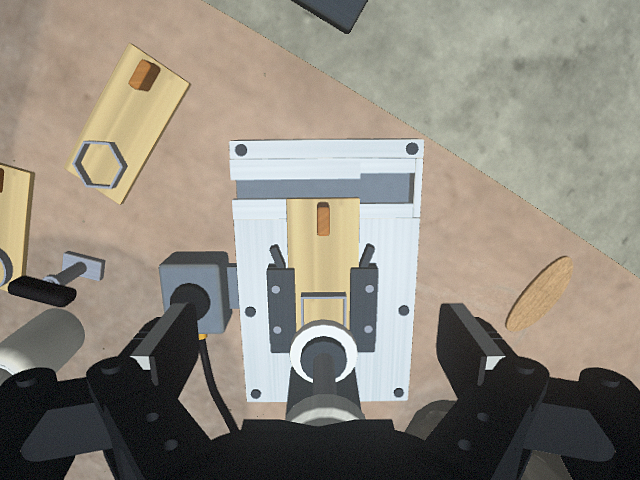

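```bash
python3 - <<'E'
from h import *
z=np.load("w2.npz");C=(z["K"],z["D"],z["R"],z["t"]);g=cv2.cvtColor(z["p"],cv2.COLOR_RGB2GRAY)
ref=cv2.cornerSubPix(g,np.array([(231,140),(424,140),(410,402),(247,402)],np.float32).reshape(-1,1,2),(5,5),(-1,-1),(3,50,.01)).reshape(-1,2);print(ref.round(1).tolist())
w=plane(C,ref,.032);P,r=fit(np.array([(-180,-90),(-180,100),(118,100),(118,-90)])/1e3,w);print("press",P.round(4),r)
def loc(px,zz):
    w=plane(C,px,zz)[:,:2]-P[:2];a=np.radians(P[2]);return (w@np.array([[np.cos(a),-np.sin(a)],[np.sin(a),np.cos(a)]])*1e3).round(1).tolist()
r2=cv2.cornerSubPix(g,np.array([(287,198),(359,198)],np.float32).reshape(-1,1,2),(4,4),(-1,-1),(3,50,.01)).reshape(-1,2);print(r2.tolist())
print("die rear (-121,-36),(-121,36)",loc(r2,.042))
print("grip top c (-104,0)",loc([(317,203),(330,203),(329.5,235),(318,235)],.070))
print("guides inner lips",loc([(295,268),(351,268),(295,350),(351,350)],.053))
print("outer",loc([(267,268),(378,268)],.053))
print("slot front edge/wide",loc([(361,173),(414,173),(414,204),(361,204),(236,180),(236,198)],.032))
print("knob top (149 z)",loc([(190,297)],.149))
E
```

```text
[[231.0, 140.0], [423.29998779296875, 138.60000610351562], [410.0, 402.0], [247.0, 402.0]]
press [ 0.5732  0.3307 30.8065] 1.891400843204104
[[285.343994140625, 198.70574951171875], [359.52947998046875, 198.36231994628906]]
die rear (-121,-36),(-121,36) [[-124.5, -36.7], [-124.1, 35.7]]
grip top c (-104,0) [[-125.1, -5.7], [-125.0, 6.1], [-94.9, 5.6], [-95.0, -5.1]]
guides inner lips [[-56.7, -28.3], [-56.2, 27.3], [35.6, -30.7], [36.1, 28.7]]
outer [[-57.0, -56.2], [-55.9, 54.3]]
slot front edge/wide [[-147.7, 37.8], [-147.4, 90.3], [-116.3, 91.9], [-116.7, 38.3], [-142.1, -86.0], [-124.1, -87.1]]
knob top (149 z) [[-67.8, -103.5]]
```

```bash
cat >> h.py <<'E'
PRESS=np.array([0.5735,0.3303,30.8]); RACK=np.array([0.4812,-0.3031,-31.03])
E
python3 - <<'E'
from h import *
z=np.load("w2.npz");C=(z["K"],z["D"],z["R"],z["t"])
for q in((-20,-136,.149),(-20,-136,.052)): 
    w=at(PRESS,q[0]/1e3,q[1]/1e3);print(proj(C,[[*w,q[2]]]))
g=at(PRESS,-.108,0);print(g);plan(*g,.045,210.8)
E
```

```text
[[156.07756309 351.62861995]]
[[191.23073456 302.02430979]]
[0.48073233 0.27499937]
tx ty tz yaw [-0.0159  0.0038  0.2459] -0.013
```

>>> {"fn": "drive_tool", "kwargs": {
  "rows": "-0.016 0.004 0.05 -0.012;-0.016 0.004 0.1 -0.012;-0.016 0.004 0.15 -0.012;-0.016 0.004 0.18 -0.012;-0.016 0.004 0.2 -0.012"
}}

```text
time_s: 5.8
position: [0.4793, 0.2751, 0.0881]
ee_rot: [[-0.859, -0.512, -0.003], [-0.512, 0.859, -0.003], [0.004, -0.001, -1.0]]
wrist_force: [1.1, 0.5, -0.1]
gripper_width: 0.0853
finger_force: 0.0
```

>>> {"fn": "drive_tool", "kwargs": {
  "rows": "0 0 0.02 0;0 0 0.035 0;0 0 0.045 0;0 0 0.045 0;0 0 0.045 0"
}}

```text
time_s: 6.3
position: [0.4804, 0.2772, 0.0468]
ee_rot: [[-0.856, -0.516, 0.001], [-0.516, 0.856, 0.0], [-0.001, -0.0, -1.0]]
wrist_force: [-0.1, -0.2, 0.5]
gripper_width: 0.0855
finger_force: 0.0
```

>>> {"fn": "drive_tool", "kwargs": {
  "rows": "0 0 0 0;0 0 0 0;0 0 0 0;0 0 0 0;0 0 0 0",
  "claw": 1,
  "force": 40
}}

```text
time_s: 6.8
position: [0.4802, 0.277, 0.0464]
ee_rot: [[-0.856, -0.517, 0.0], [-0.517, 0.856, 0.0], [-0.0, -0.0, -1.0]]
wrist_force: [0.8, 1.1, -0.1]
gripper_width: 0.0125
finger_force: 0.2
```

>>> {"fn": "drive_tool", "kwargs": {
  "rows": "0 0 0 0;0 0 0 0;0 0 0 0;0 0 0 0;0 0 0 0"
}}

```text
time_s: 7.3
position: [0.4804, 0.2769, 0.0465]
ee_rot: [[-0.856, -0.517, 0.001], [-0.517, 0.856, -0.0], [-0.0, -0.0, -1.0]]
wrist_force: [-0.2, -2.5, 4.9]
gripper_width: 0.0114
finger_force: 40.2
```

>>> {"fn": "drive_tool", "kwargs": {
  "rows": "0.015 0 -0.001 0;0.035 0 -0.001 0;0.06 0 -0.001 0;0.085 0 -0.001 0;0.11 0 -0.001 0"
}}

```text
time_s: 7.8
position: [0.3845, 0.2196, 0.0469]
ee_rot: [[-0.856, -0.517, -0.001], [-0.517, 0.856, -0.0], [0.001, 0.0, -1.0]]
wrist_force: [0.5, 0.6, -0.7]
gripper_width: 0.0111
finger_force: 39.3
```

>>> {"fn": "drive_tool", "kwargs": {
  "rows": "0.02 0 0 0;0.035 0 0 0;0.035 0 -0.04 0;0.035 0 -0.08 0;0.035 0 -0.12 0"
}}

```text
time_s: 8.3
position: [0.3547, 0.2021, 0.1681]
ee_rot: [[-0.855, -0.518, -0.002], [-0.518, 0.855, -0.0], [0.002, 0.001, -1.0]]
wrist_force: [1.3, -0.1, -1.2]
gripper_width: 0.0112
finger_force: 39.5
```

```bash
python3 - <<'E'
from h import *
o=st();g=at(RACK,-.028-.125,-.09);print(g,np.round(o["joint_pos"],2));plan(*g,.12,149)
C,p,d=shot("wrist","w3.png")
E
```

```text
t 8.3 p [0.3547 0.2021 0.1681] R [[-0.855, -0.518, -0.002], [-0.518, 0.855, -0.0], [0.002, 0.001, -1.0]] w 0.0112 F [ 1.3 -0.1 -1.2] ff 39.45951461791992
[ 0.30370087 -0.30135129] [ 0.37  0.31 -1.15  2.11  0.35  0.93  1.14]
tx ty tz yaw [ 0.3043 -0.4042  0.0482] 1.086
```

View pics/w3.png

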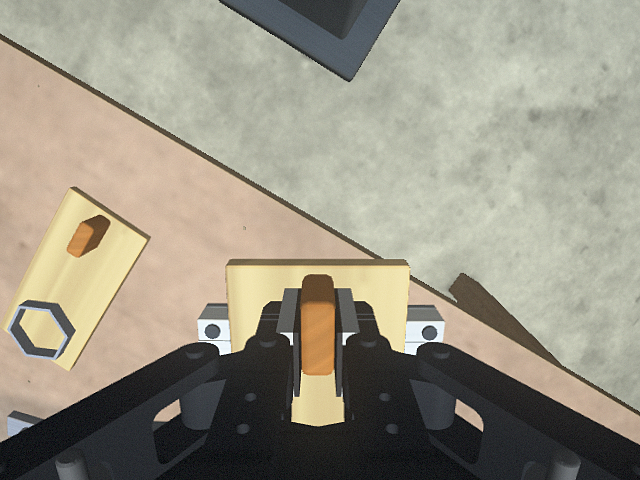

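>>> {"fn": "drive_tool", "kwargs": {
  "rows": "0.018 -0.04 0 0;0.037 -0.08 0 0;0.055 -0.12 0 0;0.073 -0.16 0 0;0.073 -0.16 0 0"
}}

```text
time_s: 8.85
position: [0.3757, 0.0215, 0.1665]
ee_rot: [[-0.861, -0.509, -0.002], [-0.509, 0.861, -0.002], [0.003, -0.001, -1.0]]
wrist_force: [0.1, 0.8, -1.2]
gripper_width: 0.0111
finger_force: 39.5
```

>>> {"fn": "drive_tool", "kwargs": {
  "rows": "0.018 -0.04 0 0;0.037 -0.08 0 0;0.055 -0.12 0 0;0.073 -0.16 0 0;0.073 -0.16 0 0"
}}

```text
time_s: 9.35
position: [0.3963, -0.1523, 0.1666]
ee_rot: [[-0.86, -0.511, -0.0], [-0.511, 0.86, 0.0], [0.0, 0.0, -1.0]]
wrist_force: [0.1, 1.7, -1.6]
gripper_width: 0.0115
finger_force: 39.7
```

>>> {"fn": "drive_tool", "kwargs": {
  "rows": "0 0 0 0.14;0 0 0 0.28;0 0 0 0.42;0 0 0 0.54;0 0 0 0.54"
}}

```text
time_s: 9.85
position: [0.3962, -0.1463, 0.167]
ee_rot: [[-1.0, -0.003, -0.0], [-0.003, 1.0, 0.0], [0.0, 0.0, -1.0]]
wrist_force: [-0.2, 0.1, -0.7]
gripper_width: 0.011
finger_force: 39.7
```

>>> {"fn": "drive_tool", "kwargs": {
  "rows": "0 0 0 0.14;0 0 0 0.28;0 0 0 0.42;0 0 0 0.54;0 0 0 0.54"
}}

```text
time_s: 10.35
position: [0.3962, -0.1466, 0.1671]
ee_rot: [[-0.861, 0.509, -0.0], [0.509, 0.861, 0.0], [0.0, -0.0, -1.0]]
wrist_force: [-0.0, 0.1, -0.6]
gripper_width: 0.0115
finger_force: 39.7
```

```bash
python3 - <<'E'
from h import *
o=st();g=at(RACK,-.028-.125,.09);plan(*g,.0235,149)
C,p,d=shot("wrist","w4.png")
E
```

```text
t 10.35 p [ 0.3962 -0.1466  0.1671] R [[-0.861, 0.509, -0.0], [0.509, 0.861, 0.0], [0.0, -0.0, -1.0]] w 0.0115 F [-0.   0.1 -0.6] ff 39.677942991256714
tx ty tz yaw [-0.0005 -0.0003  0.1436] 0.007
```

View pics/w4.png

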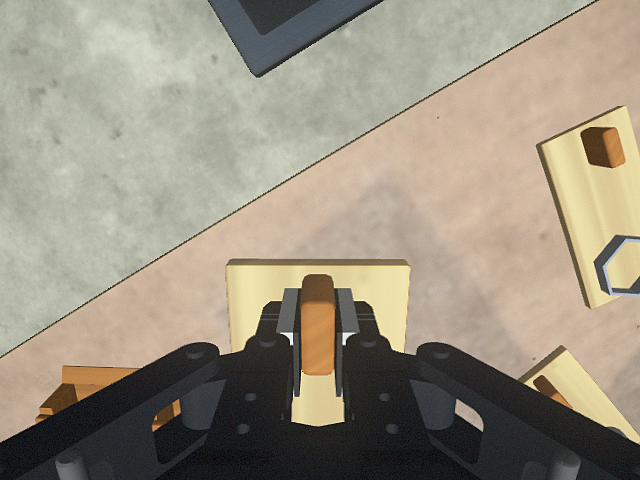

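>>> {"fn": "drive_tool", "kwargs": {
  "rows": "0 0 0.04 0.007;0 0 0.08 0.007;0 0 0.11 0.007;0 0 0.13 0.007;0 0 0.142 0.007"
}}

```text
time_s: 10.9
position: [0.3957, -0.1465, 0.0237]
ee_rot: [[-0.858, 0.513, -0.002], [0.513, 0.858, 0.002], [0.003, 0.001, -1.0]]
wrist_force: [-0.3, 0.2, -1.0]
gripper_width: 0.0112
finger_force: 39.7
```

>>> {"fn": "drive_tool", "kwargs": {
  "rows": "0 0 0 0;-0.01 0 0 0;-0.025 0 0 0;-0.04 0 0 0;-0.055 0 0 0"
}}

```text
time_s: 11.4
position: [0.4456, -0.1771, 0.0269]
ee_rot: [[-0.856, 0.517, 0.003], [0.517, 0.856, -0.001], [-0.003, 0.0, -1.0]]
wrist_force: [-0.4, -0.0, -2.3]
gripper_width: 0.0111
finger_force: 39.7
```

>>> {"fn": "drive_tool", "kwargs": {
  "rows": "-0.015 0 0 0;-0.03 0 0 0;-0.045 0 0.001 0;-0.057 0 0.002 0;-0.062 0 0.003 0"
}}

```text
time_s: 11.9
position: [0.4983, -0.2091, 0.0233]
ee_rot: [[-0.855, 0.518, 0.002], [0.518, 0.855, -0.001], [-0.002, 0.001, -1.0]]
wrist_force: [-0.5, -1.1, -0.3]
gripper_width: 0.0112
finger_force: 39.7
```

```bash
python3 - <<'E'
from h import *
st();g=at(RACK,-.028,.09);plan(*g,.0205,149)
E
```

```text
t 11.9 p [ 0.4983 -0.2091  0.0233] R [[-0.855, 0.518, 0.002], [0.518, 0.855, -0.001], [-0.002, 0.001, -1.0]] w 0.0112 F [-0.5 -1.1 -0.3] ff 39.66471970081329
tx ty tz yaw [-0.0058  0.0007  0.0028] -0.003
```

>>> {"fn": "drive_tool", "kwargs": {
  "rows": "-0.002 0 0.002 0;-0.004 0 0.002 0;-0.006 0 0.002 0;-0.008 0 0.002 0;-0.008 0 0.002 0"
}}

```text
time_s: 12.4
position: [0.5028, -0.2114, 0.021]
ee_rot: [[-0.856, 0.517, -0.001], [0.517, 0.856, -0.0], [0.001, -0.001, -1.0]]
wrist_force: [-3.4, 2.4, 7.3]
gripper_width: 0.0113
finger_force: 41.1
```

>>> {"fn": "drive_tool", "kwargs": {
  "rows": "-0.001 0 0 0;-0.002 0 0 0;-0.003 0 0 0;-0.003 0 0 0;-0.003 0 0 0"
}}

```text
time_s: 12.9
position: [0.5027, -0.2114, 0.0208]
ee_rot: [[-0.857, 0.516, -0.006], [0.516, 0.857, 0.001], [0.006, -0.002, -1.0]]
wrist_force: [-11.4, 7.2, 16.8]
gripper_width: 0.011
finger_force: 42.4
```

>>> {"fn": "drive_tool", "kwargs": {
  "rows": "0.003 0 0 0;0.003 0 0 0;0.003 0 0 0;0.003 0 0 0;0.003 0 0 0",
  "claw": -0.4
}}

```text
time_s: 13.4
position: [0.5035, -0.2121, 0.0202]
ee_rot: [[-0.856, 0.517, 0.0], [0.517, 0.856, 0.0], [-0.0, 0.0, -1.0]]
wrist_force: [-0.2, -0.8, -1.2]
gripper_width: 0.0597
finger_force: 0.0
```

>>> {"fn": "drive_tool", "kwargs": {
  "rows": "0 0 -0.02 0;0 0 -0.06 0;0 0 -0.11 0;0 0 -0.16 0;0 0 -0.21 0",
  "claw": -1
}}

```text
time_s: 13.9
position: [0.5031, -0.2118, 0.2322]
ee_rot: [[-0.856, 0.517, -0.0], [0.517, 0.856, 0.0], [0.0, 0.0, -1.0]]
wrist_force: [1.5, -0.4, -0.2]
gripper_width: 0.0853
finger_force: 0.0
```

```bash
python3 - <<'E'
from h import *
o=st();plan(.45,.05,.25,175.6)
E
```

```text
t 13.9 p [ 0.5031 -0.2118  0.2322] R [[-0.856, 0.517, -0.0], [0.517, 0.856, 0.0], [0.0, 0.0, -1.0]] w 0.0853 F [ 1.5 -0.4 -0.2] ff 0.0
tx ty tz yaw [ 0.1808  0.1967 -0.0177] -0.467
```

>>> {"fn": "drive_tool", "kwargs": {
  "rows": "0.03 0.033 -0.01 -0.09;0.06 0.066 -0.02 -0.18;0.09 0.098 -0.02 -0.27;0.12 0.131 -0.02 -0.36;0.15 0.164 -0.02 -0.467"
}}

```text
time_s: 14.4
position: [0.4593, 0.0074, 0.2505]
ee_rot: [[-0.997, 0.073, 0.001], [0.073, 0.997, -0.001], [-0.001, -0.001, -1.0]]
wrist_force: [0.4, -0.5, 0.4]
gripper_width: 0.0854
finger_force: 0.0
```

>>> {"fn": "drive_tool", "kwargs": {
  "rows": "0.012 0.043 0 0;0.012 0.043 0 0;0.012 0.043 0 0"
}}

```text
time_s: 14.7
position: [0.451, 0.0505, 0.2504]
ee_rot: [[-0.997, 0.074, 0.0], [0.074, 0.997, -0.001], [-0.001, -0.001, -1.0]]
wrist_force: [0.2, -0.5, 0.3]
gripper_width: 0.085
finger_force: 0.0
```

```bash
python3 - <<'E'
from h import *
st()
C,p,d=shot("wrist","w5.png");np.savez("w5.npz",p=p,d=d,K=C[0],D=C[1],R=C[2],t=C[3])
E
```

```text
t 14.7 p [0.451  0.0505 0.2504] R [[-0.997, 0.074, 0.0], [0.074, 0.997, -0.001], [-0.001, -0.001, -1.0]] w 0.085 F [ 0.2 -0.5  0.3] ff 0.0
```

View pics/w5.png

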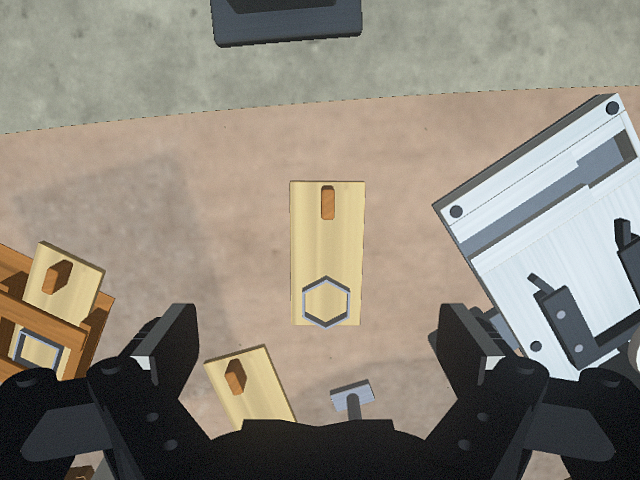

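```bash
cat >> h.py <<'E'
def dies(C,p,z0=.010,zmax_area=None,dbg=False):
    "plates lying flat with top at z0: list of (x,y,yaw of +x deg,(L,W) mm, tag)"
    h=cv2.cvtColor(p,cv2.COLOR_RGB2HSV);y=cv2.inRange(h,(18,60,130),(32,150,255));g=cv2.inRange(h,(8,140,60),(17,255,240))
    y=cv2.morphologyEx(cv2.morphologyEx(y,cv2.MORPH_CLOSE,np.ones((9,9))),cv2.MORPH_OPEN,np.ones((9,9)));out=[]
    for c in cv2.findContours(y,cv2.RETR_EXTERNAL,cv2.CHAIN_APPROX_NONE)[0]:
        if cv2.contourArea(c)<1500: continue
        w=plane(C,c.reshape(-1,2),z0)[:,:2];(cx,cy),(a,b),an=cv2.minAreaRect((w*1e3).astype(np.float32))
        if a<b: a,b,an=b,a,an+90
        m=np.zeros_like(y);cv2.drawContours(m,[cv2.convexHull(c)],-1,255,-1);q=np.argwhere(m&g)
        if len(q)<20: continue
        gw=plane(C,[q.mean(0)[::-1]],z0+.025)[0,:2];u=np.array([np.cos(np.radians(an)),np.sin(np.radians(an))])
        if (gw-np.array([cx,cy])/1e3)@u>0: an+=180
        out.append((cx/1e3,cy/1e3,(an+180)%360-180,(round(a,1),round(b,1)),gw.round(4)))
    return out
E
python3 - <<'E'
from h import *
z=np.load("w5.npz");C=(z["K"],z["D"],z["R"],z["t"])
h=cv2.cvtColor(z["p"],cv2.COLOR_RGB2HSV)
print("plate",h[250,325],h[195,330],"grip",h[210,328],h[195,325],"table",h[250,250],"rack",h[310,25])
for r in dies(C,z["p"]): print(r)
w=plane(C,[(290,181),(365,181.5),(360,325),(290,325)],.01);print(fit(np.array([(-75,-36),(-75,36),(75,36),(75,-36)])/1e3,w))
E
```

```text
plate [ 23  81 205] [ 16 141 184] grip [ 15 142 182] [ 15 141 185] table [ 14  59 174] rack [ 16 154 164]
(0.6598707885742188, -0.041828125, 14.266414642333984, (103.9, 74.5), array([ 0.6267, -0.0485]))
(0.522099365234375, -0.227390869140625, -120.79657745361328, (73.8, 73.2), array([ 0.503 , -0.2113]))
(0.5084054565429688, 0.053810585021972654, -4.513236999511719, (151.4, 72.1), array([0.4512, 0.0582]))
(array([ 0.50890037,  0.0538959 , -4.7193934 ]), np.float64(0.669795303840705))
```

```bash
python3 - <<'E'
from h import *
plan(.4508,.0584,.014,175.5)
g=at(RACK,-.153,0);print(g)
E
```

```text
tx ty tz yaw [0.0012 0.0092 0.2363] 0.002
[ 0.35009468 -0.22423052]
```

>>> {"fn": "drive_tool", "kwargs": {
  "rows": "0.001 0.008 0.05 0;0.001 0.008 0.1 0;0.001 0.008 0.15 0;0.001 0.008 0.18 0;0.001 0.008 0.2 0"
}}

```text
time_s: 15.25
position: [0.4496, 0.056, 0.0473]
ee_rot: [[-0.997, 0.079, -0.004], [0.079, 0.997, -0.0], [0.004, -0.001, -1.0]]
wrist_force: [0.5, -0.3, 0.7]
gripper_width: 0.0853
finger_force: 0.0
```

>>> {"fn": "drive_tool", "kwargs": {
  "rows": "0 0 0.015 0;0 0 0.025 0;0 0 0.035 0;0 0 0.035 0;0 0 0.035 0"
}}

```text
time_s: 15.75
position: [0.4511, 0.0576, 0.0156]
ee_rot: [[-0.997, 0.077, 0.0], [0.077, 0.997, -0.0], [-0.0, -0.0, -1.0]]
wrist_force: [-0.6, -1.1, 0.6]
gripper_width: 0.0854
finger_force: 0.0
```

>>> {"fn": "drive_tool", "kwargs": {
  "rows": "0 0 0 0;0 0 0 0;0 0 0 0;0 0 0 0;0 0 0 0",
  "claw": 1
}}

```text
time_s: 16.25
position: [0.4509, 0.0578, 0.0154]
ee_rot: [[-0.997, 0.077, 0.0], [0.077, 0.997, 0.0], [-0.0, 0.0, -1.0]]
wrist_force: [0.7, 0.6, -0.2]
gripper_width: 0.0122
finger_force: 0.1
```

>>> {"fn": "drive_tool", "kwargs": {
  "rows": "0 0 0 0;0 0 0 0;0 0 0 0"
}}

```text
time_s: 16.55
position: [0.451, 0.0579, 0.0155]
ee_rot: [[-0.997, 0.077, 0.0], [0.077, 0.997, 0.0], [-0.0, 0.0, -1.0]]
wrist_force: [-1.3, 0.2, 5.2]
gripper_width: 0.0111
finger_force: 40.2
```

>>> {"fn": "drive_tool", "kwargs": {
  "rows": "0 0 -0.02 0;0 0 -0.05 0;0 0 -0.09 0;0 0 -0.12 0;0 0 -0.12 0"
}}

```text
time_s: 17.05
position: [0.4527, 0.0582, 0.1383]
ee_rot: [[-0.997, 0.077, 0.005], [0.077, 0.997, -0.0], [-0.005, 0.0, -1.0]]
wrist_force: [0.4, 0.1, -2.3]
gripper_width: 0.0116
finger_force: 39.4
```

```bash
python3 - <<'E'
from h import *
st();g=at(RACK,-.153,0);plan(*g,.134,149)
E
```

```text
t 17.05 p [0.4527 0.0582 0.1383] R [[-0.997, 0.077, 0.005], [0.077, 0.997, -0.0], [-0.005, 0.0, -1.0]] w 0.0116 F [ 0.4  0.1 -2.3] ff 39.39218580722809
tx ty tz yaw [ 0.0805 -0.2895  0.0038] 0.464
```

>>> {"fn": "drive_tool", "kwargs": {
  "rows": "0.01 -0.045 0 0;0.02 -0.09 0 0;0.03 -0.135 0 0;0.04 -0.18 0 0;0.05 -0.22 0 0"
}}

```text
time_s: 17.55
position: [0.3822, -0.1598, 0.1343]
ee_rot: [[-0.997, 0.078, -0.002], [0.078, 0.997, 0.0], [0.002, 0.0, -1.0]]
wrist_force: [1.0, -0.1, -1.1]
gripper_width: 0.0112
finger_force: 39.4
```

>>> {"fn": "drive_tool", "kwargs": {
  "rows": "0.01 -0.03 0 0.1;0.03 -0.07 0 0.23;0.03 -0.07 0 0.35;0.03 -0.07 0 0.464;0.03 -0.07 0 0.464"
}}

```text
time_s: 18.05
position: [0.3478, -0.2254, 0.1344]
ee_rot: [[-0.856, 0.517, -0.001], [0.517, 0.856, 0.001], [0.002, -0.0, -1.0]]
wrist_force: [0.8, -0.1, -1.2]
gripper_width: 0.0114
finger_force: 39.5
```

```bash
python3 - <<'E'
from h import *
st();g=at(RACK,-.153,0);plan(*g,.026,149)
E
```

```text
t 18.05 p [ 0.3478 -0.2254  0.1344] R [[-0.856, 0.517, -0.001], [0.517, 0.856, 0.001], [0.002, -0.0, -1.0]] w 0.0114 F [ 0.8 -0.1 -1.2] ff 39.53035533428192
tx ty tz yaw [-0.0016  0.0022  0.1084] -0.003
```

>>> {"fn": "drive_tool", "kwargs": {
  "rows": "-0.002 0.002 0.04 -0.003;-0.002 0.002 0.07 -0.003;-0.002 0.002 0.09 -0.003;-0.002 0.002 0.1 -0.003;-0.002 0.002 0.108 -0.003"
}}

```text
time_s: 18.55
position: [0.3514, -0.2239, 0.0264]
ee_rot: [[-0.86, 0.51, -0.001], [0.51, 0.86, 0.001], [0.001, 0.0, -1.0]]
wrist_force: [0.4, 0.5, -1.7]
gripper_width: 0.0111
finger_force: 39.5
```

>>> {"fn": "drive_tool", "kwargs": {
  "rows": "0 0 0 0;-0.01 0 0 0;-0.025 0 0 0;-0.04 0 0 0;-0.055 0 0 0"
}}

```text
time_s: 19.05
position: [0.4005, -0.2541, 0.0285]
ee_rot: [[-0.859, 0.512, 0.002], [0.512, 0.859, -0.002], [-0.003, -0.0, -1.0]]
wrist_force: [0.4, 0.3, -1.4]
gripper_width: 0.0111
finger_force: 39.6
```

>>> {"fn": "drive_tool", "kwargs": {
  "rows": "-0.015 0 0 0;-0.03 0 0 0;-0.045 0 0.001 0;-0.057 0 0.002 0;-0.062 0 0.003 0"
}}

```text
time_s: 19.55
position: [0.4537, -0.2856, 0.025]
ee_rot: [[-0.859, 0.513, 0.002], [0.513, 0.859, -0.001], [-0.002, 0.0, -1.0]]
wrist_force: [0.2, 0.4, -1.7]
gripper_width: 0.0115
finger_force: 39.6
```

>>> {"fn": "drive_tool", "kwargs": {
  "rows": "-0.002 0 0.001 0;-0.004 0 0.001 0;-0.006 0 0.001 0;-0.008 0 0.001 0;-0.009 0 0.001 0"
}}

```text
time_s: 20.05
position: [0.4571, -0.2874, 0.0226]
ee_rot: [[-0.859, 0.512, -0.005], [0.512, 0.859, 0.002], [0.006, -0.001, -1.0]]
wrist_force: [-7.8, 6.1, 2.1]
gripper_width: 0.0109
finger_force: 39.9
```

```bash
python3 - <<'E'
from h import *
st();g=at(RACK,-.028,0);plan(*g,.0215,149)
E
```

```text
t 20.05 p [ 0.4571 -0.2874  0.0226] R [[-0.859, 0.512, -0.005], [0.512, 0.859, 0.002], [0.006, -0.001, -1.0]] w 0.0109 F [-7.8  6.1  2.1] ff 39.9348646402359
tx ty tz yaw [-0.0007 -0.0011  0.0011] 0.004
```

>>> {"fn": "drive_tool", "kwargs": {
  "rows": "-0.001 0 0.001 0;-0.002 0 0.002 0;-0.002 0 0.002 0"
}}

```text
time_s: 20.35
position: [0.4572, -0.2874, 0.0219]
ee_rot: [[-0.859, 0.512, -0.009], [0.512, 0.859, 0.002], [0.009, -0.003, -1.0]]
wrist_force: [-17.3, 11.4, 24.2]
gripper_width: 0.0114
finger_force: 43.4
```

>>> {"fn": "drive_tool", "kwargs": {
  "rows": "0.003 0 0 0;0.003 0 0 0;0.003 0 0 0;0.003 0 0 0;0.003 0 0 0",
  "claw": -0.4
}}

```text
time_s: 20.85
position: [0.4591, -0.2888, 0.0213]
ee_rot: [[-0.859, 0.512, 0.0], [0.512, 0.859, -0.0], [-0.0, 0.0, -1.0]]
wrist_force: [-0.2, -0.8, 0.7]
gripper_width: 0.0596
finger_force: 0.0
```

>>> {"fn": "drive_tool", "kwargs": {
  "rows": "0 0 -0.02 0;0 0 -0.06 0;0 0 -0.11 0;0 0 -0.16 0;0 0 -0.21 0",
  "claw": -1
}}

```text
time_s: 21.35
position: [0.4587, -0.2883, 0.2332]
ee_rot: [[-0.859, 0.512, 0.0], [0.512, 0.859, 0.0], [0.0, 0.0, -1.0]]
wrist_force: [1.0, -1.9, -0.2]
gripper_width: 0.0856
finger_force: 0.0
```

```bash
python3 - <<'E'
from h import *
st()
C,p,d=shot("top","top2.png")
for r in dies(C,p): print(r)
C,p,d=shot("side","side2.png")
plan(.60,-.05,.25,193)
E
```

```text
t 21.35 p [ 0.4587 -0.2883  0.2332] R [[-0.859, 0.512, 0.0], [0.512, 0.859, 0.0], [0.0, 0.0, -1.0]] w 0.0856 F [ 1.  -1.9 -0.2] ff 0.0
tx ty tz yaw [ 0.0043  0.2762 -0.012 ] -0.765
```

>>> {"fn": "drive_tool", "kwargs": {
  "rows": "0 0.05 -0.01 -0.15;0 0.1 -0.012 -0.3;0.001 0.15 -0.012 -0.45;0.002 0.2 -0.012 -0.6;0.003 0.24 -0.012 -0.74"
}}

```text
time_s: 21.95
position: [0.5801, -0.0783, 0.2432]
ee_rot: [[-0.978, -0.208, 0.001], [-0.208, 0.978, 0.001], [-0.001, 0.0, -1.0]]
wrist_force: [0.0, -0.1, -0.6]
gripper_width: 0.0856
finger_force: 0.0
```

>>> {"fn": "drive_tool", "kwargs": {
  "rows": "0 0.02 0 -0.02;-0.02 0.03 0 -0.02;-0.02 0.03 0 -0.02;-0.02 0.03 0 -0.02"
}}

```text
time_s: 22.35
position: [0.5923, -0.0479, 0.2428]
ee_rot: [[-0.976, -0.22, -0.001], [-0.22, 0.976, -0.0], [0.001, -0.0, -1.0]]
wrist_force: [-0.8, -0.2, -0.2]
gripper_width: 0.0854
finger_force: 0.0
```

```bash
python3 - <<'E'
from h import *
st()
C,p,d=shot("wrist","w6.png");np.savez("w6.npz",p=p,d=d,K=C[0],D=C[1],R=C[2],t=C[3])
for r in dies(C,p): print(r)
C=cam("top");d=np.load("top0.npz")["d"];X=cloud(C,d)
B=X[(X[...,2]>.06)&(X[...,0]>.62)&(X[...,0]<.95)&(X[...,1]<.17)&(X[...,1]>-.3)]
n,l,s,_=cv2.connectedComponentsWithStats(((X[...,2]>.06)&(X[...,0]>.62)&(X[...,0]<1)&(X[...,1]<.17)&(X[...,1]>-.35)).astype(np.uint8))
for i in range(1,n):
    q=X[l==i]
    if len(q)>15: print(len(q),q.min(0).round(3),q.max(0).round(3))
E
```

```text
t 22.35 p [ 0.5923 -0.0479  0.2428] R [[-0.976, -0.22, -0.001], [-0.22, 0.976, -0.0], [0.001, -0.0, -1.0]] w 0.0854 F [-0.8 -0.2 -0.2] ff 0.0
(0.6848306274414062, -0.03688199615478516, 13.914307594299316, (151.5, 72.3), array([ 0.6297, -0.0506]))
(0.5841986694335938, -0.2662271728515625, -120.89338302612305, (70.1, 54.4), array([ 0.5711, -0.2473]))
(0.5318228759765625, -0.33713388061523436, 4.727901935577393, (66.1, 52.0), array([ 0.5293, -0.3364]))
(0.5136815185546875, -0.22082260131835937, -121.08847427368164, (75.5, 58.9), array([ 0.5041, -0.2138]))
(0.48247845458984373, -0.2969393005371094, -81.27936553955078, (90.9, 39.4), array([ 0.4724, -0.2846]))
2192 [ 0.767 -0.35   0.06 ] [ 1.    -0.127  0.291]
545 [0.74  0.046 0.06 ] [0.821 0.168 0.264]
446 [ 0.716 -0.225  0.06 ] [ 0.774 -0.167  0.183]
136 [0.661 0.045 0.064] [0.688 0.099 0.1  ]
```

View pics/w6.png

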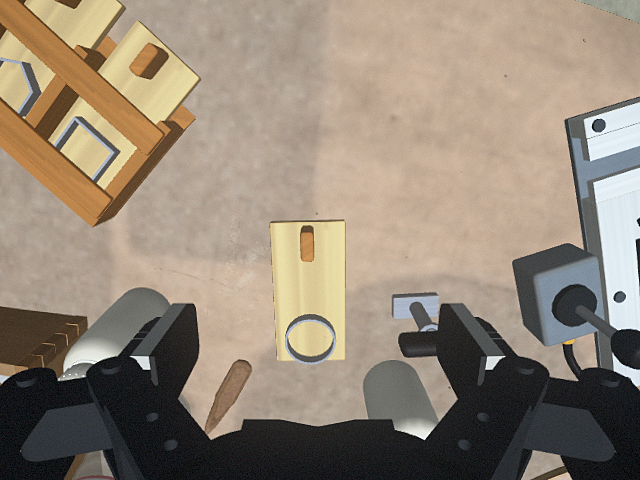

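```bash
python3 - <<'E'
from h import *
plan(.6285,-.0508,.0145,193.9)
z=np.load("w6.npz");C=(z["K"],z["D"],z["R"],z["t"])
print(plane(C,[(393,293),(437,292),(438,315),(393,318)],.011).round(4))
E
```

```text
tx ty tz yaw [-0.0353 -0.01    0.2283] -0.022
[[0.6655 0.045  0.011 ]
 [0.6548 0.0881 0.011 ]
 [0.6789 0.0969 0.011 ]
 [0.692  0.0525 0.011 ]]
```

>>> {"fn": "drive_tool", "kwargs": {
  "rows": "-0.035 -0.01 0.05 -0.022;-0.035 -0.01 0.1 -0.022;-0.035 -0.01 0.15 -0.022;-0.035 -0.01 0.18 -0.022;-0.035 -0.01 0.195 -0.022"
}}

```text
time_s: 22.9
position: [0.626, -0.0517, 0.044]
ee_rot: [[-0.971, -0.24, -0.006], [-0.24, 0.971, -0.001], [0.006, 0.001, -1.0]]
wrist_force: [0.1, -0.6, 1.1]
gripper_width: 0.0856
finger_force: 0.0
```

>>> {"fn": "drive_tool", "kwargs": {
  "rows": "0 0 0.015 0;0 0 0.025 0;0 0 0.032 0;0 0 0.032 0;0 0 0.032 0"
}}

```text
time_s: 23.4
position: [0.6298, -0.0495, 0.0173]
ee_rot: [[-0.97, -0.242, 0.002], [-0.242, 0.97, -0.0], [-0.001, -0.001, -1.0]]
wrist_force: [0.2, -0.3, -0.3]
gripper_width: 0.0853
finger_force: 0.0
```

```bash
python3 - <<'E'
from h import *
st();plan(.6285,-.0508,.0145,193.9)
E
```

```text
t 23.4 p [ 0.6298 -0.0495  0.0173] R [[-0.97, -0.242, 0.002], [-0.242, 0.97, -0.0], [-0.001, -0.001, -1.0]] w 0.0853 F [ 0.2 -0.3 -0.3] ff 0.0
tx ty tz yaw [ 0.0016 -0.0009  0.0028] 0.002
```

>>> {"fn": "drive_tool", "kwargs": {
  "rows": "0.0015 -0.001 0.002 0;0.0015 -0.001 0.002 0;0.0015 -0.001 0.002 0"
}}

```text
time_s: 23.7
position: [0.628, -0.0511, 0.0146]
ee_rot: [[-0.97, -0.242, 0.0], [-0.242, 0.97, -0.0], [-0.0, -0.0, -1.0]]
wrist_force: [0.2, 0.2, -0.6]
gripper_width: 0.0857
finger_force: 0.0
```

>>> {"fn": "drive_tool", "kwargs": {
  "rows": "0 0 0 0;0 0 0 0;0 0 0 0;0 0 0 0;0 0 0 0",
  "claw": 1
}}

```text
time_s: 24.2
position: [0.6279, -0.0509, 0.0143]
ee_rot: [[-0.97, -0.242, -0.0], [-0.242, 0.97, 0.0], [0.0, 0.0, -1.0]]
wrist_force: [0.5, -1.0, -0.1]
gripper_width: 0.0121
finger_force: 0.0
```

>>> {"fn": "drive_tool", "kwargs": {
  "rows": "0 0 0 0;0 0 0 0;0 0 0 0"
}}

```text
time_s: 24.5
position: [0.628, -0.0508, 0.0144]
ee_rot: [[-0.97, -0.242, 0.0], [-0.242, 0.97, 0.0], [-0.0, 0.0, -1.0]]
wrist_force: [-0.3, 0.5, 1.9]
gripper_width: 0.0111
finger_force: 39.6
```

>>> {"fn": "drive_tool", "kwargs": {
  "rows": "0 0 -0.02 0;0 0 -0.06 0;0 0 -0.1 0;0 0 -0.14 0;0 0 -0.14 0"
}}

```text
time_s: 25.0
position: [0.6309, -0.0498, 0.1615]
ee_rot: [[-0.97, -0.242, 0.009], [-0.242, 0.97, -0.0], [-0.009, -0.002, -1.0]]
wrist_force: [-0.2, -0.0, -1.5]
gripper_width: 0.0109
finger_force: 39.2
```

```bash
python3 - <<'E'
from h import *
st();g=at(PRESS,-.104-.115,0);print(g);plan(*g,.155,210.8)
E
```

```text
t 25.0 p [ 0.6309 -0.0498  0.1615] R [[-0.97, -0.242, 0.009], [-0.242, 0.97, -0.0], [-0.009, -0.002, -1.0]] w 0.0109 F [-0.2 -0.  -1.5] ff 39.24316942691803
[0.38538778 0.21816261]
tx ty tz yaw [0.1734 0.3194 0.0042] -0.293
```

>>> {"fn": "drive_tool", "kwargs": {
  "rows": "0.04 0 0 0;0.08 0 0 0;0.12 0 0 0;0.16 0 0 0;0.173 0 0 0"
}}

```text
time_s: 25.5
position: [0.4555, -0.094, 0.1537]
ee_rot: [[-0.971, -0.241, -0.004], [-0.241, 0.971, -0.003], [0.005, -0.001, -1.0]]
wrist_force: [0.6, -0.1, -1.3]
gripper_width: 0.0113
finger_force: 39.2
```

>>> {"fn": "drive_tool", "kwargs": {
  "rows": "0 0.04 0 0;0 0.08 0 0;0 0.12 0 0;0 0.15 0 0;0 0.16 0 0"
}}

```text
time_s: 26.0
position: [0.4201, 0.0654, 0.1548]
ee_rot: [[-0.969, -0.246, 0.0], [-0.246, 0.969, -0.0], [-0.0, -0.0, -1.0]]
wrist_force: [0.2, 0.5, -1.3]
gripper_width: 0.0114
finger_force: 39.4
```

>>> {"fn": "drive_tool", "kwargs": {
  "rows": "0 0.04 0 -0.07;0 0.08 0 -0.14;0 0.12 0 -0.21;0 0.15 0 -0.293;0 0.16 0 -0.293"
}}

```text
time_s: 26.5
position: [0.3817, 0.2204, 0.1547]
ee_rot: [[-0.856, -0.517, 0.0], [-0.517, 0.856, 0.001], [-0.001, 0.001, -1.0]]
wrist_force: [-0.7, -0.0, -1.2]
gripper_width: 0.0112
finger_force: 39.5
```

>>> {"fn": "drive_tool", "kwargs": {
  "rows": "0 0 0 0;0 0 0 0"
}}

```text
time_s: 26.7
position: [0.3829, 0.2164, 0.154]
ee_rot: [[-0.86, -0.51, -0.0], [-0.51, 0.86, -0.001], [0.001, -0.001, -1.0]]
wrist_force: [-0.7, 0.4, -0.8]
gripper_width: 0.011
finger_force: 39.5
```

```bash
python3 - <<'E'
from h import *
st();g=at(PRESS,-.104-.115,0);print(g);plan(*g,.05,210.8)
C,p,d=shot("wrist","w7.png");np.savez("w7.npz",p=p,d=d,K=C[0],D=C[1],R=C[2],t=C[3])
for z0 in (.155,): print(dies(C,p,z0))
E
```

```text
t 26.7 p [0.3829 0.2164 0.154 ] R [[-0.86, -0.51, -0.0], [-0.51, 0.86, -0.001], [0.001, -0.001, -1.0]] w 0.011 F [-0.7  0.4 -0.8] ff 39.52551484107971
[0.38538778 0.21816261]
tx ty tz yaw [-0.0031  0.0003  0.104 ] -0.002
[(0.38214874267578125, 0.2149920349121094, -59.195905685424805, (69.2, 36.7), array([0.3766, 0.2118]))]
```

>>> {"fn": "drive_tool", "kwargs": {
  "rows": "0 0.001 0.04 -0.002;0 0.001 0.07 -0.002;0 0.001 0.09 -0.002;0 0.001 0.1 -0.002;0 0.001 0.105 -0.002"
}}

```text
time_s: 27.25
position: [0.3824, 0.2176, 0.0487]
ee_rot: [[-0.859, -0.512, -0.001], [-0.512, 0.859, -0.001], [0.001, -0.0, -1.0]]
wrist_force: [-0.3, -0.2, -2.0]
gripper_width: 0.0113
finger_force: 39.5
```

>>> {"fn": "drive_tool", "kwargs": {
  "rows": "0 0 0 0;0 0 0 0;0 0 0.001 0;0 0 0.002 0;0 0 0.002 0"
}}

```text
time_s: 27.75
position: [0.3824, 0.2186, 0.0475]
ee_rot: [[-0.858, -0.513, 0.001], [-0.513, 0.858, -0.0], [-0.0, -0.0, -1.0]]
wrist_force: [-0.8, -0.8, -1.5]
gripper_width: 0.0114
finger_force: 39.5
```

```bash
python3 - <<'E'
from h import *
st();g=at(PRESS,-.104,0.0007);plan(*g,.0475,210.8)
E
```

```text
t 27.75 p [0.3824 0.2186 0.0475] R [[-0.858, -0.513, 0.001], [-0.513, 0.858, -0.0], [-0.0, -0.0, -1.0]] w 0.0114 F [-0.8 -0.8 -1.5] ff 39.475688338279724
tx ty tz yaw [-1.174e-01 -1.400e-03  1.000e-04] 0.002
```

>>> {"fn": "drive_tool", "kwargs": {
  "rows": "-0.01 -0.001 0 0.001;-0.02 -0.001 0 0.001;-0.032 -0.001 0 0.001;-0.044 -0.001 0 0.001;-0.055 -0.001 0 0.001"
}}

```text
time_s: 28.25
position: [0.431, 0.2469, 0.0472]
ee_rot: [[-0.859, -0.512, 0.0], [-0.512, 0.859, 0.0], [-0.0, 0.0, -1.0]]
wrist_force: [0.1, 0.8, -1.8]
gripper_width: 0.0112
finger_force: 39.5
```

>>> {"fn": "drive_tool", "kwargs": {
  "rows": "0 0 0 0"
}}

```text
time_s: 28.35
position: [0.4313, 0.2473, 0.0473]
ee_rot: [[-0.859, -0.512, 0.0], [-0.512, 0.859, 0.001], [-0.001, 0.001, -1.0]]
wrist_force: [0.5, -0.5, -1.2]
gripper_width: 0.0111
finger_force: 39.5
```

No contact so far; continue to the stop.

>>> {"fn": "drive_tool", "kwargs": {
  "rows": "-0.01 0 0 0;-0.02 0 0 0;-0.03 0 0 0;-0.04 0 0 0;-0.05 0 0.0005 0"
}}

```text
time_s: 28.85
position: [0.4736, 0.2722, 0.0468]
ee_rot: [[-0.859, -0.513, 0.0], [-0.513, 0.859, 0.0], [-0.0, 0.0, -1.0]]
wrist_force: [-0.4, -0.4, -1.2]
gripper_width: 0.0112
finger_force: 39.5
```

>>> {"fn": "drive_tool", "kwargs": {
  "rows": "-0.003 0 0.0005 0;-0.006 0 0.0005 0;-0.009 0 0.0005 0;-0.011 0 0.0005 0;-0.011 0 0.0005 0"
}}

```text
time_s: 29.35
position: [0.4815, 0.277, 0.0463]
ee_rot: [[-0.859, -0.513, -0.001], [-0.513, 0.859, -0.001], [0.002, -0.0, -1.0]]
wrist_force: [-4.3, -1.3, 4.4]
gripper_width: 0.011
finger_force: 40.4
```

```bash
python3 - <<'E'
from h import *
st();g=at(PRESS,-.104,0.0007);plan(*g,.0465,210.8)
E
```

```text
t 29.35 p [0.4815 0.277  0.0463] R [[-0.859, -0.513, -0.001], [-0.513, 0.859, -0.001], [0.002, -0.0, -1.0]] w 0.011 F [-4.3 -1.3  4.4] ff 40.40185868740082
tx ty tz yaw [-0.0023 -0.0006 -0.0002] 0.001
```

>>> {"fn": "drive_tool", "kwargs": {
  "rows": "-0.001 0 -0.0005 0;-0.002 0 -0.0005 0;-0.003 0 -0.0005 0;-0.003 0 -0.0005 0"
}}

```text
time_s: 29.75
position: [0.4815, 0.277, 0.0463]
ee_rot: [[-0.858, -0.513, -0.005], [-0.513, 0.858, -0.005], [0.007, -0.001, -1.0]]
wrist_force: [-12.4, -6.8, 10.4]
gripper_width: 0.0112
finger_force: 41.2
```

>>> {"fn": "drive_tool", "kwargs": {
  "rows": "-0.001 0 0 0;-0.002 0 0 0;-0.003 0 0 0;-0.003 0 0 0"
}}

```text
time_s: 30.15
position: [0.4815, 0.2771, 0.0463]
ee_rot: [[-0.858, -0.514, -0.009], [-0.514, 0.858, -0.009], [0.012, -0.003, -1.0]]
wrist_force: [-21.8, -13.6, 20.4]
gripper_width: 0.0117
finger_force: 42.7
```

>>> {"fn": "drive_tool", "kwargs": {
  "rows": "0.006 0 0 0;0.006 0 0 0;0.006 0 0 0;0.006 0 0 0;0.006 0 0 0",
  "claw": -0.4
}}

```text
time_s: 30.65
position: [0.4827, 0.2775, 0.0468]
ee_rot: [[-0.859, -0.512, 0.0], [-0.512, 0.859, 0.0], [-0.0, 0.0, -1.0]]
wrist_force: [-0.3, -0.3, -0.2]
gripper_width: 0.0601
finger_force: 0.0
```

>>> {"fn": "drive_tool", "kwargs": {
  "rows": "0.005 0 -0.02 0;0.01 0 -0.06 0;0.01 0 -0.11 0;0.01 0 -0.16 0;0.01 0 -0.21 0",
  "claw": -1
}}

```text
time_s: 31.15
position: [0.4735, 0.2722, 0.2588]
ee_rot: [[-0.858, -0.513, -0.0], [-0.513, 0.858, 0.0], [-0.0, 0.0, -1.0]]
wrist_force: [1.2, 1.0, 0.9]
gripper_width: 0.0855
finger_force: 0.0
```

>>> {"fn": "drive_tool", "kwargs": {
  "rows": "0 0 -0.03 0;0 0 -0.03 0;0 0 -0.03 0"
}}

```text
time_s: 31.45
position: [0.4739, 0.2721, 0.2871]
ee_rot: [[-0.859, -0.512, 0.001], [-0.512, 0.859, 0.0], [-0.001, -0.001, -1.0]]
wrist_force: [-0.7, 0.1, 0.3]
gripper_width: 0.0856
finger_force: 0.0
```

```bash
python3 - <<'E'
from h import *
st()
C,p,d=shot("wrist","w8.png");np.savez("w8.npz",p=p,d=d,K=C[0],D=C[1],R=C[2],t=C[3])
a=np.radians(30.8)
for x,y,zz in((-.121,-.036,.042),(-.121,.036,.042),(-.104,0,.07),(-.132,.065,.032),(-.132,0,.032)):print((x,y),proj(C,[[*at(PRESS,x,y),zz]]).round(1))
cv2.imwrite("pics/w8c.png",cv2.resize(cv2.cvtColor(p,cv2.COLOR_RGB2BGR)[120:380,200:460],None,fx=2.3,fy=2.3,interpolation=cv2.INTER_CUBIC))
E
```

```text
t 31.45 p [0.4739 0.2721 0.2871] R [[-0.859, -0.512, 0.001], [-0.512, 0.859, 0.0], [-0.001, -0.001, -1.0]] w 0.0856 F [-0.7  0.1  0.3] ff 0.0
(-0.121, -0.036) [[280.2 193.5]]
(-0.121, 0.036) [[354.9 193.6]]
(-0.104, 0) [[317.5 217. ]]
(-0.132, 0.065) [[383.8 180.9]]
(-0.132, 0) [[317.6 180.7]]
```

View pics/w8c.png

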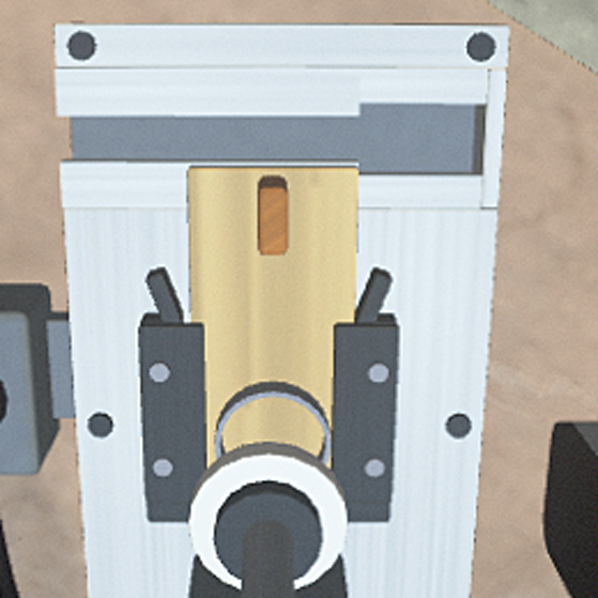

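>>> {"fn": "drive_tool", "kwargs": {
  "rows": "-0.01 -0.045 0 0;-0.02 -0.09 0 0;-0.035 -0.14 0 0;-0.05 -0.18 0 0;-0.05 -0.22 0 0",
  "claw": -0.4
}}

```text
time_s: 32.0
position: [0.6308, 0.1072, 0.2842]
ee_rot: [[-0.859, -0.512, -0.003], [-0.512, 0.859, 0.0], [0.002, 0.002, -1.0]]
wrist_force: [-0.6, 0.5, -0.4]
gripper_width: 0.0599
finger_force: 0.0
```

>>> {"fn": "drive_tool", "kwargs": {
  "rows": "-0.01 -0.03 0 0.15;-0.018 -0.055 0 0.3;-0.018 -0.055 0 0.45;-0.018 -0.055 0 0.6;-0.018 -0.055 0 0.62"
}}

```text
time_s: 32.5
position: [0.6726, 0.0708, 0.2847]
ee_rot: [[-0.996, 0.084, -0.003], [0.084, 0.996, -0.001], [0.003, -0.001, -1.0]]
wrist_force: [0.6, 1.1, -0.8]
gripper_width: 0.0599
finger_force: 0.0
```

>>> {"fn": "drive_tool", "kwargs": {
  "rows": "0 0 0 0.15;0 0 0 0.3;0 0 0 0.45;0 0 0 0.6;0 0 0 0.62"
}}

```text
time_s: 33.0
position: [0.6726, 0.071, 0.2857]
ee_rot: [[-0.764, 0.645, -0.002], [0.645, 0.764, -0.001], [0.001, -0.002, -1.0]]
wrist_force: [-0.5, -0.1, 1.2]
gripper_width: 0.0596
finger_force: 0.0
```

>>> {"fn": "drive_tool", "kwargs": {
  "rows": "0 0 0 0.15;0 0 0 0.3;0 0 0 0.45;0 0 0 0.6;0 0 0 0.62"
}}

```text
time_s: 33.5
position: [0.6727, 0.071, 0.286]
ee_rot: [[-0.249, 0.968, -0.001], [0.968, 0.249, -0.001], [-0.0, -0.001, -1.0]]
wrist_force: [-0.3, -0.3, 0.5]
gripper_width: 0.06
finger_force: 0.0
```

```bash
python3 - <<'E'
from h import *
o=st();print(np.round(o["joint_pos"],2))
C,p,d=shot("wrist","w9.png");np.savez("w9.npz",p=p,d=d,K=C[0],D=C[1],R=C[2],t=C[3])
plan(.6728,.0706,.2,104)
E
```

```text
t 33.5 p [0.6727 0.071  0.286 ] R [[-0.249, 0.968, -0.001], [0.968, 0.249, -0.001], [-0.0, -0.001, -1.0]] w 0.06 F [-0.3 -0.3  0.5] ff 0.0
[ 0.21  0.54 -0.61  1.35  0.31  1.35 -0.15]
tx ty tz yaw [-0.0004 -0.      0.0862] 0.01
```

View pics/w9.png

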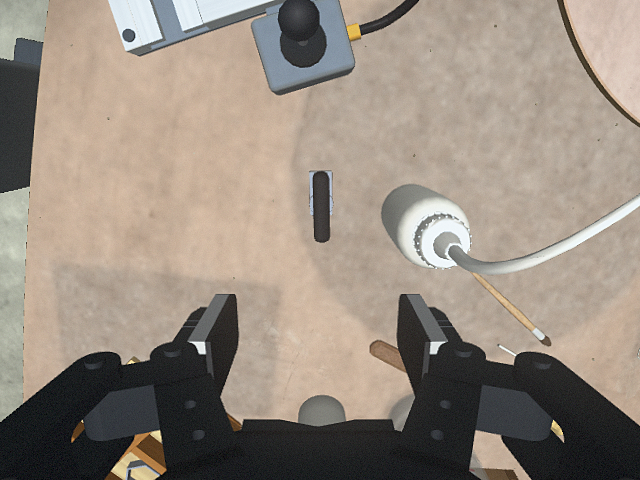

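```bash
python3 - <<'E'
from h import *
z=np.load("w9.npz");C=(z["K"],z["D"],z["R"],z["t"]);h=cv2.cvtColor(z["p"],cv2.COLOR_RGB2GRAY)[160:260,295:350]
c=max(cv2.findContours((h<70).astype(np.uint8),cv2.RETR_EXTERNAL,cv2.CHAIN_APPROX_NONE)[0],key=cv2.contourArea).reshape(-1,2)+[295,160]
print(c.min(0),c.max(0))
w=plane(C,c,.094)[:,:2]*1e3;(cx,cy),s,a=cv2.minAreaRect(w.astype(np.float32));print(cx,cy,s,a)
plan(cx/1e3,cy/1e3,.08,104)
E
```

```text
[313 171] [329 241]
675.0220947265625 73.37617492675781 (13.492013931274414, 59.730953216552734) 14.91945743560791
tx ty tz yaw [0.0017 0.003  0.2062] 0.01
```

>>> {"fn": "drive_tool", "kwargs": {
  "rows": "0.002 0.003 0.05 -0.008;0.002 0.003 0.1 -0.008;0.002 0.003 0.14 -0.008;0.002 0.003 0.17 -0.008;0.002 0.003 0.19 -0.008"
}}

```text
time_s: 34.05
position: [0.6739, 0.0733, 0.0934]
ee_rot: [[-0.262, 0.965, -0.004], [0.965, 0.262, -0.0], [0.001, -0.004, -1.0]]
wrist_force: [0.4, 0.3, -0.7]
gripper_width: 0.0596
finger_force: 0.0
```

>>> {"fn": "drive_tool", "kwargs": {
  "rows": "0 0 0.01 0;0 0 0.017 0;0 0 0.017 0;0 0 0.017 0"
}}

```text
time_s: 34.45
position: [0.6761, 0.0738, 0.0809]
ee_rot: [[-0.255, 0.967, 0.002], [0.967, 0.255, 0.0], [-0.0, 0.002, -1.0]]
wrist_force: [-0.1, 0.3, 0.3]
gripper_width: 0.0599
finger_force: 0.0
```

```bash
python3 - <<'E'
from h import *
st();plan(.6750,.0734,.078,104.9)
E
```

```text
t 34.45 p [0.6761 0.0738 0.0809] R [[-0.255, 0.967, 0.002], [0.967, 0.255, 0.0], [-0.0, 0.002, -1.0]] w 0.0599 F [-0.1  0.3  0.3] ff 0.0
tx ty tz yaw [-0.0001 -0.0011  0.0029] -0.002
```

>>> {"fn": "drive_tool", "kwargs": {
  "rows": "0 -0.001 0.002 -0.002;0 -0.001 0.002 -0.002;0 -0.001 0.002 -0.002;0 -0.001 0.002 -0.002;0 -0.001 0.002 -0.002",
  "claw": 1,
  "force": 60
}}

```text
time_s: 34.95
position: [0.6749, 0.0734, 0.0785]
ee_rot: [[-0.256, 0.967, 0.001], [0.967, 0.256, 0.0], [-0.0, 0.001, -1.0]]
wrist_force: [-0.0, 0.6, 3.3]
gripper_width: 0.0125
finger_force: 61.2
```

>>> {"fn": "drive_tool", "kwargs": {
  "rows": "0 0 0 0;0 0 0 0;0 0 0 0;0 0 0 0;0 0 0 0"
}}

```text
time_s: 35.45
position: [0.675, 0.0734, 0.0785]
ee_rot: [[-0.256, 0.967, 0.001], [0.967, 0.256, 0.0], [-0.0, 0.001, -1.0]]
wrist_force: [-1.0, 0.2, 5.2]
gripper_width: 0.0121
finger_force: 61.4
```

>>> {"fn": "drive_tool", "kwargs": {
  "rows": "0 0 -0.015 0;0 0 -0.04 0;0 0 -0.07 0;0 0 -0.09 0;0 0 -0.09 0"
}}

```text
time_s: 35.95
position: [0.6759, 0.0739, 0.1716]
ee_rot: [[-0.256, 0.967, 0.005], [0.967, 0.256, 0.001], [-0.0, 0.005, -1.0]]
wrist_force: [0.5, -0.2, -0.7]
gripper_width: 0.0123
finger_force: 60.5
```

```bash
python3 - <<'E'
from h import *
st();plan(.5,.08,.17,120.8);g=at(PRESS,-.132,.066);print(g)
E
```

```text
t 35.95 p [0.6759 0.0739 0.1716] R [[-0.256, 0.967, 0.005], [0.967, 0.256, 0.001], [-0.0, 0.005, -1.0]] w 0.0123 F [ 0.5 -0.2 -0.7] ff 60.51440477371216
tx ty tz yaw [ 0.0509 -0.1684  0.0008] -0.279
[0.42632246 0.3194017 ]
```

>>> {"fn": "drive_tool", "kwargs": {
  "rows": "0.01 -0.035 0 -0.06;0.022 -0.075 0 -0.12;0.035 -0.115 0 -0.18;0.045 -0.15 0 -0.24;0.051 -0.168 0 -0.279"
}}

```text
time_s: 36.45
position: [0.495, 0.0792, 0.1668]
ee_rot: [[-0.515, 0.857, -0.003], [0.857, 0.515, -0.002], [0.0, -0.004, -1.0]]
wrist_force: [0.2, -0.8, -0.8]
gripper_width: 0.012
finger_force: 60.4
```

>>> {"fn": "drive_tool", "kwargs": {
  "rows": "0 0 0 0;0 0 0 0"
}}

```text
time_s: 36.65
position: [0.499, 0.0792, 0.1676]
ee_rot: [[-0.512, 0.859, 0.0], [0.859, 0.512, -0.0], [-0.0, -0.0, -1.0]]
wrist_force: [0.5, -0.8, -1.7]
gripper_width: 0.0126
finger_force: 60.5
```

```bash
python3 - <<'E'
from h import *
st();g=at(PRESS,-.132,.066);plan(*g,.17,120.8)
E
```

```text
t 36.65 p [0.499  0.0792 0.1676] R [[-0.512, 0.859, 0.0], [0.859, 0.512, -0.0], [-0.0, -0.0, -1.0]] w 0.0126 F [ 0.5 -0.8 -1.7] ff 60.47344923019409
tx ty tz yaw [ 0.2436  0.0604 -0.0025] -0.0
```

>>> {"fn": "drive_tool", "kwargs": {
  "rows": "0.03 0.01 0 0;0.065 0.02 0 0;0.1 0.03 0 0;0.135 0.04 0 0;0.16 0.05 0 0"
}}

```text
time_s: 37.15
position: [0.4598, 0.2452, 0.1676]
ee_rot: [[-0.513, 0.859, -0.0], [0.859, 0.513, 0.001], [0.001, 0.0, -1.0]]
wrist_force: [1.5, 0.6, -0.6]
gripper_width: 0.0124
finger_force: 60.5
```

>>> {"fn": "drive_tool", "kwargs": {
  "rows": "0.03 0.005 0 0;0.06 0.01 0 0;0.083 0.01 0 0;0.083 0.01 0 0;0.083 0.01 0 0"
}}

```text
time_s: 37.65
position: [0.4264, 0.3195, 0.1673]
ee_rot: [[-0.513, 0.859, -0.001], [0.859, 0.513, -0.0], [0.0, -0.001, -1.0]]
wrist_force: [0.3, -0.7, -1.7]
gripper_width: 0.0124
finger_force: 60.5
```

```bash
python3 - <<'E'
from h import *
o=st();g=at(PRESS,-.132,.066);plan(*g,.12,120.8);print(np.round(o["joint_pos"],2))
C,p,d=shot("wrist","w10.png");np.savez("w10.npz",p=p,d=d,K=C[0],D=C[1],R=C[2],t=C[3])
C,p,d=shot("side","s10.png");np.savez("s10.npz",p=p,d=d)
E
```

```text
t 37.65 p [0.4264 0.3195 0.1673] R [[-0.513, 0.859, -0.001], [0.859, 0.513, -0.0], [0.0, -0.001, -1.0]] w 0.0124 F [ 0.3 -0.7 -1.7] ff 60.48373103141785
tx ty tz yaw [-0.     -0.0001  0.0473] 0.001
[-0.13  0.43 -0.78  1.85  0.36  1.   -0.52]
```

View pics/w10.png

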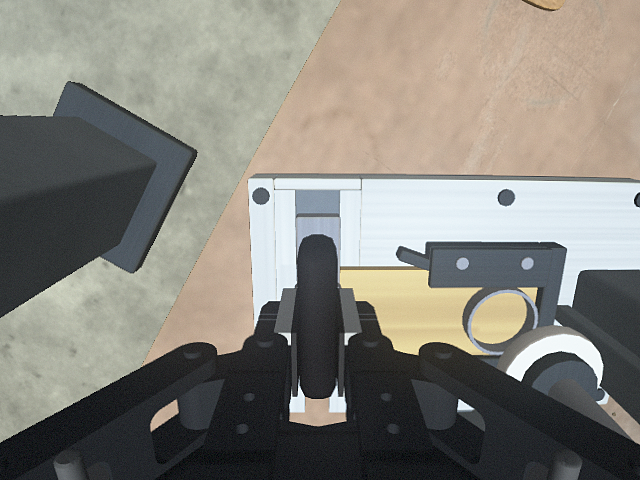

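```bash
python3 - <<'E'
from h import *
z=np.load("w10.npz");C=(z["K"],z["D"],z["R"],z["t"])
a=np.radians(30.8);R=np.array([[np.cos(a),-np.sin(a)],[np.sin(a),np.cos(a)]])
L=lambda px,zz:((plane(C,px,zz)[:,:2]-PRESS[:2])@R*1e3).round(1).tolist()
print("head end",L([(297,214),(341,214)],.1005),"slot end",L([(295,190),(341,190)],.032),"slot at 38 edge?",L([(297,230),(340,230)],.032))
g=cv2.cvtColor(z["p"],cv2.COLOR_RGB2GRAY);print(g[195:235:2,308].tolist());print(g[202,285:350:2].tolist());print(g[220,285:350:2].tolist())
E
```

```text
head end [[-143.0, 88.5], [-119.7, 88.6]] slot end [[-147.7, 90.8], [-116.0, 90.8]] slot at 38 edge? [[-146.6, 62.3], [-116.2, 62.4]]
[152, 149, 152, 151, 150, 153, 151, 151, 155, 121, 99, 172, 175, 178, 175, 182, 174, 177, 181, 180]
[237, 237, 234, 236, 237, 128, 151, 153, 151, 153, 147, 147, 151, 147, 152, 154, 153, 150, 150, 157, 148, 152, 149, 152, 151, 148, 152, 124, 241, 235, 235, 239, 239]
[237, 239, 236, 238, 241, 161, 176, 184, 184, 180, 179, 182, 183, 178, 180, 184, 184, 188, 182, 180, 186, 180, 180, 182, 180, 185, 184, 171, 246, 237, 237, 240, 239]
```

>>> {"fn": "drive_tool", "kwargs": {
  "rows": "-0.001 0 0.02 0;-0.001 0 0.035 0;-0.001 0 0.045 0;-0.001 0 0.05 0;-0.001 0 0.05 0"
}}

```text
time_s: 38.25
position: [0.4264, 0.3178, 0.1171]
ee_rot: [[-0.512, 0.859, -0.001], [0.859, 0.512, -0.001], [0.0, -0.001, -1.0]]
wrist_force: [0.0, -0.1, -1.5]
gripper_width: 0.012
finger_force: 60.4
```

>>> {"fn": "drive_tool", "kwargs": {
  "rows": "0 0 0.005 0;0 0 0.01 0;0 0 0.014 0;0 0 0.018 0;0 0 0.02 0"
}}

```text
time_s: 38.75
position: [0.4264, 0.318, 0.0974]
ee_rot: [[-0.512, 0.859, -0.0], [0.859, 0.512, -0.0], [-0.0, -0.0, -1.0]]
wrist_force: [0.6, 0.1, -0.9]
gripper_width: 0.0124
finger_force: 60.5
```

>>> {"fn": "drive_tool", "kwargs": {
  "rows": "0 0 0.003 0;0 0 0.006 0;0 0 0.008 0;0 0 0.009 0;0 0 0.009 0"
}}

```text
time_s: 39.25
position: [0.4265, 0.3181, 0.0886]
ee_rot: [[-0.512, 0.859, -0.0], [0.859, 0.512, -0.0], [-0.0, -0.0, -1.0]]
wrist_force: [-0.4, -0.2, -1.0]
gripper_width: 0.0124
finger_force: 60.5
```

```bash
python3 - <<'E'
from h import *
st();g=at(PRESS,-.132,.066);plan(*g,.0865,120.8)
E
```

```text
t 39.25 p [0.4265 0.3181 0.0886] R [[-0.512, 0.859, -0.0], [0.859, 0.512, -0.0], [-0.0, -0.0, -1.0]] w 0.0124 F [-0.4 -0.2 -1. ] ff 60.49714207649231
tx ty tz yaw [0.0012 0.0005 0.0021] 0.0
```

>>> {"fn": "drive_tool", "kwargs": {
  "rows": "0 0 0.001 0;0 0 0.0017 0;0 0 0.0017 0"
}}

```text
time_s: 39.55
position: [0.4266, 0.3181, 0.087]
ee_rot: [[-0.512, 0.859, 0.0], [0.859, 0.512, -0.0], [-0.0, -0.0, -1.0]]
wrist_force: [-0.6, -0.1, -1.1]
gripper_width: 0.0121
finger_force: 60.5
```

>>> {"fn": "drive_tool", "kwargs": {
  "rows": "-0.006 0 0 0;-0.012 0 0 0;-0.02 0 0 0;-0.028 0 0 0;-0.036 0 0 0"
}}

```text
time_s: 40.05
position: [0.4455, 0.2863, 0.0871]
ee_rot: [[-0.512, 0.859, 0.0], [0.859, 0.512, -0.0], [-0.0, -0.0, -1.0]]
wrist_force: [1.0, 0.2, -1.5]
gripper_width: 0.0125
finger_force: 60.5
```

>>> {"fn": "drive_tool", "kwargs": {
  "rows": "-0.008 0 0 0;-0.016 0 0 0;-0.023 0 0 0;-0.028 0 0 0;-0.028 0 0 0"
}}

```text
time_s: 40.55
position: [0.4598, 0.2623, 0.087]
ee_rot: [[-0.511, 0.859, 0.0], [0.859, 0.511, -0.0], [-0.0, -0.0, -1.0]]
wrist_force: [0.1, 0.3, -1.6]
gripper_width: 0.0125
finger_force: 60.5
```

```bash
python3 - <<'E'
from h import *
st();g=at(PRESS,-.132,.0005);plan(*g,.0865,120.8)
E
```

```text
t 40.55 p [0.4598 0.2623 0.087 ] R [[-0.511, 0.859, 0.0], [0.859, 0.511, -0.0], [-0.0, -0.0, -1.0]] w 0.0125 F [ 0.1  0.3 -1.6] ff 60.498855113983154
tx ty tz yaw [0.0007 0.0005 0.0005] -0.001
```

>>> {"fn": "drive_tool", "kwargs": {
  "rows": "0 0 0 -0.1;0 0 0 -0.21;0 0 0 -0.32;0 0 0 -0.42;0 0 0 -0.524"
}}

```text
time_s: 41.05
position: [0.4591, 0.2637, 0.0872]
ee_rot: [[-0.876, 0.483, 0.0], [0.483, 0.876, 0.0], [0.0, 0.0, -1.0]]
wrist_force: [0.4, -1.5, -0.9]
gripper_width: 0.0123
finger_force: 60.4
```

>>> {"fn": "drive_tool", "kwargs": {
  "rows": "0 0 0 -0.1;0 0 0 -0.21;0 0 0 -0.32;0 0 0 -0.42;0 0 0 -0.524"
}}

```text
time_s: 41.55
position: [0.4591, 0.2636, 0.0871]
ee_rot: [[-1.0, -0.02, 0.0], [-0.02, 1.0, 0.0], [-0.0, 0.0, -1.0]]
wrist_force: [-0.3, 0.6, -1.5]
gripper_width: 0.0124
finger_force: 60.4
```

>>> {"fn": "drive_tool", "kwargs": {
  "rows": "0 0 0 -0.1;0 0 0 -0.21;0 0 0 -0.32;0 0 0 -0.42;0 0 0 -0.523"
}}

```text
time_s: 42.05
position: [0.4592, 0.2636, 0.0872]
ee_rot: [[-0.856, -0.517, 0.0], [-0.517, 0.856, 0.0], [-0.0, 0.0, -1.0]]
wrist_force: [-0.0, -0.5, -2.1]
gripper_width: 0.0126
finger_force: 60.4
```

```bash
python3 - <<'E'
from h import *
st();g=at(PRESS,-.132,.0005);plan(*g,.0865,210.8)
C,p,d=shot("wrist","w11.png");np.savez("w11.npz",p=p,d=d,K=C[0],D=C[1],R=C[2],t=C[3])
E
```

```text
t 42.05 p [0.4592 0.2636 0.0872] R [[-0.856, -0.517, 0.0], [-0.517, 0.856, 0.0], [-0.0, 0.0, -1.0]] w 0.0126 F [-0.  -0.5 -2.1] ff 60.4215145111084
tx ty tz yaw [-0.0004 -0.0007  0.0007] 0.005
```

>>> {"fn": "drive_tool", "kwargs": {
  "rows": "0 0 0.0008 0.004;0 0 0.0008 0.004;0 0 0.0008 0.004"
}}

```text
time_s: 42.4
position: [0.4592, 0.2635, 0.0864]
ee_rot: [[-0.861, -0.508, 0.0], [-0.508, 0.861, 0.0], [-0.0, 0.0, -1.0]]
wrist_force: [-1.4, 1.0, 0.2]
gripper_width: 0.0128
finger_force: 60.7
```

>>> {"fn": "drive_tool", "kwargs": {
  "rows": "0 0 0 0;0 0 0 0;0 0 0 0;0 0 0 0;0 0 0 0",
  "claw": -0.3
}}

```text
time_s: 42.9
position: [0.4594, 0.2632, 0.0863]
ee_rot: [[-0.861, -0.509, 0.0], [-0.509, 0.861, -0.0], [-0.0, -0.0, -1.0]]
wrist_force: [-0.4, 0.8, 0.4]
gripper_width: 0.0555
finger_force: 0.0
```

>>> {"fn": "drive_tool", "kwargs": {
  "rows": "0 0 -0.02 0;0 0 -0.06 0;0 0 -0.11 0;0 0 -0.16 0;0 0 -0.2 0"
}}

```text
time_s: 43.4
position: [0.4592, 0.2637, 0.2891]
ee_rot: [[-0.86, -0.51, 0.001], [-0.51, 0.86, 0.001], [-0.002, 0.0, -1.0]]
wrist_force: [0.4, 0.2, -0.1]
gripper_width: 0.0557
finger_force: 0.0
```

>>> {"fn": "drive_tool", "kwargs": {
  "rows": "0.02 0 0 0;0.02 0 0 0"
}}

```text
time_s: 43.6
position: [0.441, 0.2528, 0.2873]
ee_rot: [[-0.86, -0.51, 0.002], [-0.51, 0.86, -0.001], [-0.001, -0.002, -1.0]]
wrist_force: [-1.0, 0.1, 0.5]
gripper_width: 0.0556
finger_force: 0.0
```

```bash
python3 - <<'E'
from h import *
st()
C,p,d=shot("wrist","w12.png");np.savez("w12.npz",p=p,d=d,K=C[0],D=C[1],R=C[2],t=C[3])
g=cv2.cvtColor(p,cv2.COLOR_RGB2GRAY);q=proj(C,[[*at(PRESS,-.132,0),.102]])[0];print(q)
x0,y0=(q-[40,70]).astype(int);s=g[y0:y0+140,x0:x0+80]
c=max(cv2.findContours((s<65).astype(np.uint8),cv2.RETR_EXTERNAL,cv2.CHAIN_APPROX_NONE)[0],key=cv2.contourArea).reshape(-1,2)+[x0,y0]
print(c.min(0),c.max(0));a=np.radians(30.8);R=np.array([[np.cos(a),-np.sin(a)],[np.sin(a),np.cos(a)]])
w=(plane(C,c,.102)[:,:2]-PRESS[:2])@R*1e3;print(cv2.minAreaRect(w.astype(np.float32)))
# lever approach: knob centre front
k=at(PRESS,-.02-.06,-.136);print(k);plan(*k,.28,210.8)
cv2.imwrite("pics/w12c.png",cv2.cvtColor(p,cv2.COLOR_RGB2BGR))
E
```

```text
t 43.6 p [0.441  0.2528 0.2873] R [[-0.86, -0.51, 0.002], [-0.51, 0.86, -0.001], [-0.001, -0.002, -1.0]] w 0.0556 F [-1.   0.1  0.5] ff 0.0
[317.44012071 237.12122679]
[310 199] [325 254]
((-140.72657775878906, 0.0994110107421875), (47.20274353027344, 12.424654960632324), 0.18301279842853546)
[0.57442104 0.17251802]
tx ty tz yaw [-0.0734 -0.1362  0.0067] -0.004
```

View pics/w12.png

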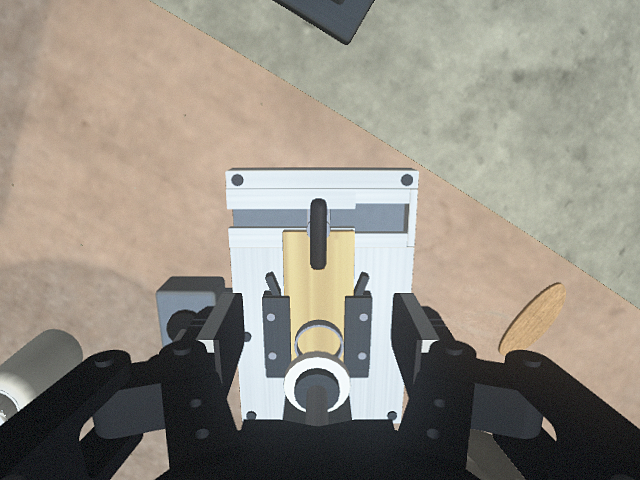

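>>> {"fn": "drive_tool", "kwargs": {
  "rows": "-0.018 -0.034 0 0;-0.036 -0.068 0 0;-0.055 -0.102 0 0;-0.073 -0.136 0 -0.004;-0.073 -0.136 0 -0.004",
  "claw": 1,
  "force": 30
}}

```text
time_s: 44.15
position: [0.5788, 0.1682, 0.2834]
ee_rot: [[-0.863, -0.505, -0.002], [-0.505, 0.863, -0.001], [0.002, -0.0, -1.0]]
wrist_force: [-0.5, -0.5, -0.4]
gripper_width: 0.0
finger_force: 0.0
```

>>> {"fn": "drive_tool", "kwargs": {
  "rows": "0 0 0.04 0;0 0 0.08 0;0 0 0.12 0;0 0 0.15 0;0 0 0.169 0"
}}

```text
time_s: 44.65
position: [0.5729, 0.1726, 0.1137]
ee_rot: [[-0.858, -0.513, -0.004], [-0.513, 0.858, -0.001], [0.004, 0.001, -1.0]]
wrist_force: [0.7, -0.1, 0.5]
gripper_width: 0.0001
finger_force: 0.0
```

>>> {"fn": "drive_tool", "kwargs": {
  "rows": "0 0 0 0;0 0 0 0"
}}

```text
time_s: 44.85
position: [0.5744, 0.1739, 0.1178]
ee_rot: [[-0.858, -0.513, 0.0], [-0.513, 0.858, 0.001], [-0.0, 0.001, -1.0]]
wrist_force: [0.2, 0.3, 1.2]
gripper_width: 0.0002
finger_force: 0.0
```

```bash
python3 - <<'E'
from h import *
st();k=at(PRESS,-.08,-.136);plan(*k,.118,210.8)
C,p,d=shot("side");np.savez("sl0.npz",p=p,d=d)
C2,p2,d2=shot("top")
X=cloud(C2,d2);a=np.radians(30.8);R=np.array([[np.cos(a),-np.sin(a)],[np.sin(a),np.cos(a)]])
for cc,dd in((C,d),(C2,d2)):
    X=cloud(cc,dd);l=(X[...,:2]-PRESS[:2])@R;m=(abs(l[...,0]+.01)<.06)&(abs(l[...,1]+.136)<.035)&(X[...,2]>.1)&(X[...,2]<.16)&(l[...,0]>-.05);print(m.sum(),l[m].min(0).round(3) if m.any() else 0,l[m].max(0).round(3) if m.any() else 0,X[m][:,2].max() if m.any() else 0)
E
```

```text
t 44.85 p [0.5744 0.1739 0.1178] R [[-0.858, -0.513, 0.0], [-0.513, 0.858, 0.001], [-0.0, 0.001, -1.0]] w 0.0002 F [0.2 0.3 1.2] ff 0.0
tx ty tz yaw [ 0.0007 -0.0012 -0.0002] 0.001
76 [-0.034 -0.157] [-0.009 -0.127] 0.15175333399084323
0 0 0 0
```

>>> {"fn": "drive_tool", "kwargs": {
  "rows": "-0.012 -0.003 0 0;-0.024 -0.003 0 0;-0.036 -0.003 0 0;-0.046 -0.003 0 0;-0.055 -0.003 0 0"
}}

```text
time_s: 45.45
position: [0.6231, 0.1988, 0.1178]
ee_rot: [[-0.859, -0.512, -0.001], [-0.512, 0.859, -0.001], [0.001, -0.001, -1.0]]
wrist_force: [-4.9, -3.8, 3.0]
gripper_width: 0.0001
finger_force: 3.1
```

>>> {"fn": "drive_tool", "kwargs": {
  "rows": "-0.005 0 0 0;-0.01 0 0 0;-0.014 0 0 0;-0.014 0 0 0"
}}

```text
time_s: 45.85
position: [0.6333, 0.2048, 0.116]
ee_rot: [[-0.859, -0.513, -0.005], [-0.513, 0.859, -0.003], [0.006, -0.0, -1.0]]
wrist_force: [-7.6, -4.6, 1.3]
gripper_width: -0.0
finger_force: 4.4
```

>>> {"fn": "drive_tool", "kwargs": {
  "rows": "-0.002 0 0 0;-0.004 0 0 0;-0.004 0 0 0"
}}

```text
time_s: 46.15
position: [0.6358, 0.2063, 0.1154]
ee_rot: [[-0.858, -0.513, -0.006], [-0.513, 0.858, -0.004], [0.008, -0.0, -1.0]]
wrist_force: [-9.0, -5.2, -2.1]
gripper_width: -0.0
finger_force: 5.3
```

>>> {"fn": "drive_tool", "kwargs": {
  "rows": "-0.003 0 0 0;-0.003 0 0 0"
}}

```text
time_s: 46.35
position: [0.6377, 0.2074, 0.1148]
ee_rot: [[-0.858, -0.513, -0.008], [-0.513, 0.858, -0.005], [0.01, -0.0, -1.0]]
wrist_force: [-10.5, -6.9, -3.5]
gripper_width: -0.0001
finger_force: 6.1
```

>>> {"fn": "drive_tool", "kwargs": {
  "rows": "-0.003 0 0 0;-0.003 0 0 0"
}}

```text
time_s: 46.55
position: [0.638, 0.2076, 0.1146]
ee_rot: [[-0.858, -0.513, -0.013], [-0.513, 0.858, -0.009], [0.015, -0.001, -1.0]]
wrist_force: [-18.8, -11.8, 1.8]
gripper_width: -0.0001
finger_force: 11.2
```

>>> {"fn": "drive_tool", "kwargs": {
  "rows": "-0.003 0 0 0;-0.003 0 0 0"
}}

```text
time_s: 46.75
position: [0.6383, 0.2078, 0.1144]
ee_rot: [[-0.858, -0.514, -0.017], [-0.513, 0.858, -0.013], [0.021, -0.002, -1.0]]
wrist_force: [-27.9, -17.2, 8.8]
gripper_width: -0.0001
finger_force: 16.6
```

```bash
python3 - <<'E'
from h import *
o=st();a=np.radians(30.8);R=np.array([[np.cos(a),-np.sin(a)],[np.sin(a),np.cos(a)]])
print(((o["position"][:2]-PRESS[:2])@R).round(4))
C,p,d=shot("side");np.savez("sl1.npz",p=p,d=d);X=cloud(C,d);l=(X[...,:2]-PRESS[:2])@R
X0=cloud(C,np.load("sl0.npz")["d"]);l0=(X0[...,:2]-PRESS[:2])@R
for XX,ll in((X0,l0),(X,l)):
    # platen: |l|<.03 , z between .05 and .2 -> lowest z on disc front/side
    m=(np.hypot(ll[...,0],ll[...,1])<.034)&(XX[...,2]>.045)&(XX[...,2]<.2);print(m.sum(),np.percentile(XX[m][:,2],[2,10,30,50]).round(3),np.histogram(XX[m][:,2],np.arange(.045,.2,.01))[0])
E
```

```text
t 46.75 p [0.6383 0.2078 0.1144] R [[-0.858, -0.514, -0.017], [-0.513, 0.858, -0.013], [0.021, -0.002, -1.0]] w -0.0001 F [-27.9 -17.2   8.8] ff 16.56419186736457
[-0.0071 -0.1384]
385 [0.045 0.048 0.06  0.121] [101  17   0   0   0   0  21  97  62  24  11  15  11  11  14]
323 [0.047 0.053 0.072 0.079] [35 19 76 70 23 11 16  8  9 10 11 10  6 12  7]
```

>>> {"fn": "drive_tool", "kwargs": {
  "rows": "0.003 0 0 0;0.003 0 0 0;0.003 0 0 0;0.003 0 0 0;0.003 0 0 0"
}}

```text
time_s: 47.3
position: [0.638, 0.2076, 0.1146]
ee_rot: [[-0.858, -0.513, -0.012], [-0.513, 0.858, -0.009], [0.015, -0.001, -1.0]]
wrist_force: [-18.4, -11.7, 1.9]
gripper_width: 0.0001
finger_force: 11.0
```

>>> {"fn": "drive_tool", "kwargs": {
  "rows": "0 0 0 0;0 0 0 0;0 0 0 0;0 0 0 0;0 0 0 0"
}}

```text
time_s: 47.8
position: [0.638, 0.2075, 0.1146]
ee_rot: [[-0.858, -0.513, -0.012], [-0.513, 0.858, -0.009], [0.015, -0.001, -1.0]]
wrist_force: [-19.2, -10.8, 2.0]
gripper_width: 0.0002
finger_force: 11.0
```

>>> {"fn": "drive_tool", "kwargs": {
  "rows": "0 0 0 0;0 0 0 0;0 0 0 0;0 0 0 0"
}}

```text
time_s: 48.2
position: [0.638, 0.2076, 0.1146]
ee_rot: [[-0.858, -0.513, -0.012], [-0.513, 0.858, -0.009], [0.015, -0.001, -1.0]]
wrist_force: [-19.3, -10.5, 1.1]
gripper_width: 0.0001
finger_force: 11.0
```

>>> {"fn": "drive_tool", "kwargs": {
  "rows": "0.04 0 0 0;0.079 0 0 0;0.079 0 0 0;0.079 0 0 0;0.079 0 0 0"
}}

```text
time_s: 48.7
position: [0.5771, 0.1712, 0.1178]
ee_rot: [[-0.859, -0.512, 0.002], [-0.512, 0.859, 0.001], [-0.002, 0.0, -1.0]]
wrist_force: [0.3, 0.2, 0.7]
gripper_width: 0.0
finger_force: 0.0
```

>>> {"fn": "drive_tool", "kwargs": {
  "rows": "0 0 0 0;0 0 0 0;0 0 0 0;0 0 0 0;0 0 0 0"
}}

```text
time_s: 49.2
position: [0.5758, 0.1707, 0.1172]
ee_rot: [[-0.859, -0.513, -0.0], [-0.513, 0.859, 0.0], [0.0, 0.0, -1.0]]
wrist_force: [0.7, -0.4, 0.2]
gripper_width: -0.0003
finger_force: 0.0
```

```bash
cat >> h.py <<'E'
def lev(f=None):
    a=np.radians(30.8);R=np.array([[np.cos(a),-np.sin(a)],[np.sin(a),np.cos(a)]])
    C,p,d=shot("side",f);X=cloud(C,d);l=(X[...,:2]-PRESS[:2])@R
    m=(np.hypot(l[...,0],l[...,1])<.034)&(X[...,2]>.045)&(X[...,2]<.2);print("platen hist",np.histogram(X[m][:,2],np.arange(.045,.2,.01))[0])
    m=(abs(l[...,1]+.136)<.035)&(X[...,2]>.11)&(X[...,2]<.16)&(l[...,0]>-.04)&(l[...,0]<.06);print("knob",m.sum(),np.median(l[m],0) if m.any() else 0,X[m][:,2].max() if m.any() else 0)
    print("tcp press",((manip.get_obs()["position"][:2]-PRESS[:2])@R).round(4))
E
python3 -c "
from h import *
st();lev()"
```

```text
t 49.2 p [0.5758 0.1707 0.1172] R [[-0.859, -0.513, -0.0], [-0.513, 0.859, 0.0], [0.0, 0.0, -1.0]] w -0.0003 F [ 0.7 -0.4  0.2] ff 0.0
platen hist [101  16   0   0   0   0  24  86  68  21  13  12  13  10  13]
knob 70 [-0.01981708 -0.14510916] 0.15069835692676659
tcp press [-0.0798 -0.1383]
```

Lever sprang back upright. Second stroke.

>>> {"fn": "drive_tool", "kwargs": {
  "rows": "-0.012 0 0 0;-0.024 0 0 0;-0.036 0 0 0;-0.046 0 0 0;-0.055 0 0 0"
}}

```text
time_s: 49.75
position: [0.6231, 0.1989, 0.117]
ee_rot: [[-0.859, -0.513, -0.002], [-0.513, 0.859, -0.001], [0.002, -0.0, -1.0]]
wrist_force: [-5.0, -3.1, 0.7]
gripper_width: 0.0002
finger_force: 3.1
```

>>> {"fn": "drive_tool", "kwargs": {
  "rows": "-0.006 0 0 0;-0.012 0 0 0;-0.018 0 0 0;-0.024 0 0 0;-0.026 0 0 0"
}}

```text
time_s: 50.25
position: [0.6383, 0.2078, 0.1136]
ee_rot: [[-0.858, -0.514, -0.017], [-0.513, 0.858, -0.012], [0.021, -0.001, -1.0]]
wrist_force: [-29.4, -17.4, 6.0]
gripper_width: -0.0
finger_force: 16.8
```

>>> {"fn": "drive_tool", "kwargs": {
  "rows": "0 0 0 0;0 0 0 0;0 0 0 0;0 0 0 0;0 0 0 0"
}}

```text
time_s: 50.75
position: [0.6381, 0.2077, 0.1137]
ee_rot: [[-0.858, -0.514, -0.016], [-0.514, 0.858, -0.011], [0.02, -0.001, -1.0]]
wrist_force: [-24.1, -15.2, 2.0]
gripper_width: -0.0002
finger_force: 14.2
```

>>> {"fn": "drive_tool", "kwargs": {
  "rows": "0 0 0 0;0 0 0 0;0 0 0 0;0 0 0 0;0 0 0 0"
}}

```text
time_s: 51.25
position: [0.6381, 0.2077, 0.1137]
ee_rot: [[-0.858, -0.514, -0.016], [-0.513, 0.858, -0.011], [0.02, -0.001, -1.0]]
wrist_force: [-24.8, -14.7, 3.5]
gripper_width: 0.0001
finger_force: 14.2
```

>>> {"fn": "drive_tool", "kwargs": {
  "rows": "0 0 0 0;0 0 0 0;0 0 0 0;0 0 0 0;0 0 0 0"
}}

```text
time_s: 51.75
position: [0.6381, 0.2077, 0.1137]
ee_rot: [[-0.858, -0.514, -0.016], [-0.514, 0.858, -0.011], [0.02, -0.001, -1.0]]
wrist_force: [-25.3, -14.9, 2.6]
gripper_width: -0.0001
finger_force: 14.2
```

>>> {"fn": "drive_tool", "kwargs": {
  "rows": "0.04 0 0 0;0.08 0 0 0;0.08 0 0 0;0.08 0 0 0;0.08 0 0 0"
}}

```text
time_s: 52.25
position: [0.578, 0.1718, 0.1177]
ee_rot: [[-0.859, -0.512, 0.002], [-0.512, 0.859, 0.001], [-0.002, 0.0, -1.0]]
wrist_force: [0.0, -0.4, 0.2]
gripper_width: 0.0001
finger_force: 0.0
```

>>> {"fn": "drive_tool", "kwargs": {
  "rows": "0 0 -0.04 0;0 0 -0.08 0;0 0 -0.12 0;0.02 0 -0.16 0;0.06 0 -0.18 0"
}}

```text
time_s: 52.75
position: [0.5273, 0.1433, 0.301]
ee_rot: [[-0.858, -0.514, 0.004], [-0.514, 0.858, 0.005], [-0.007, 0.002, -1.0]]
wrist_force: [-0.1, -1.2, 1.2]
gripper_width: 0.0002
finger_force: 0.0
```

>>> {"fn": "drive_tool", "kwargs": {
  "rows": "0.05 -0.05 0 0;0.08 -0.1 0 0;0.08 -0.15 0 0;0.08 -0.2 0 0;0.08 -0.2 0 0"
}}

```text
time_s: 53.25
position: [0.5613, -0.0777, 0.2972]
ee_rot: [[-0.862, -0.507, 0.001], [-0.507, 0.862, 0.0], [-0.001, -0.001, -1.0]]
wrist_force: [-0.4, -0.3, -0.2]
gripper_width: 0.0002
finger_force: 0.0
```

```bash
python3 - <<'E'
from h import *
st();lev("side_end.png")
C,p,d=shot("top","top_end.png")
a=np.vstack([cv2.resize(cv2.imread("pics/top_end.png")[150:320,165:520],(800,383)),cv2.resize(cv2.imread("pics/side_end.png")[170:340,140:460],(800,425))])
cv2.imwrite("pics/end.png",cv2.resize(a,(594,600)))
E
```

```text
t 53.25 p [ 0.5613 -0.0777  0.2972] R [[-0.862, -0.507, 0.001], [-0.507, 0.862, 0.0], [-0.001, -0.001, -1.0]] w 0.0002 F [-0.4 -0.3 -0.2] ff 0.0
platen hist [90 12  0  0  0  0 16 88 71 16 12 13 12 11 12]
knob 72 [-0.01982886 -0.1463831 ] 0.15119309302654527
tcp press [-0.2197 -0.347 ]
```

View pics/end.png

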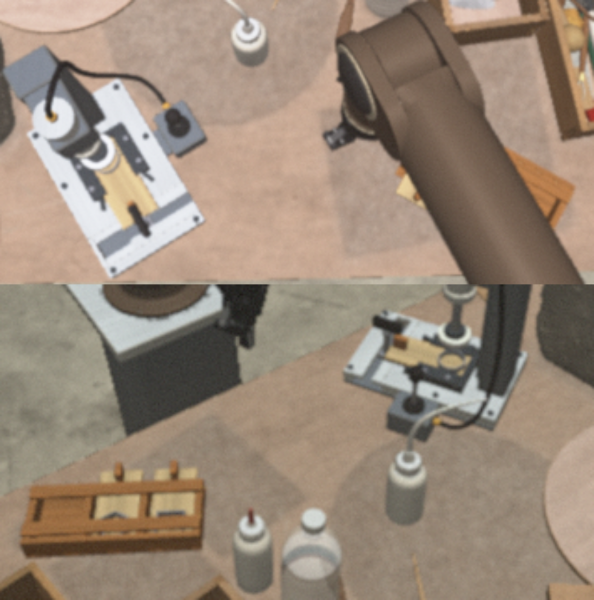

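```bash
python3 - <<'E'
from h import *
C,p,d=shot("side");X=cloud(C,d);a=np.radians(RACK[2]);R=np.array([[np.cos(a),-np.sin(a)],[np.sin(a),np.cos(a)]]);l=(X[...,:2]-RACK[:2])@R
for y in(.09,0):
    m=(abs(l[...,1]-y)<.012)&(X[...,2]>.034)&(X[...,2]<.06)&(l[...,0]<-.008)&(l[...,0]>-.08);print(m.sum(),l[m].min(0).round(3),l[m].max(0).round(3),X[m][:,2].max().round(3))
print(job.finish_job())
E
```

```text
37 [-0.044  0.081] [-0.012  0.095] 0.05
40 [-0.042 -0.011] [-0.008  0.002] 0.05
the job is handed in; nothing more can be done
None
```

I handed the job in at about 53 s: the round die is home and locked by the bolt, and the press had two full strokes held for over a second. The square and hexagon dies are home in the left and middle rack bays (there was no oval die); the hand-in returned no verdict.

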